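Lock the spare T-bolt into the sloping fixture plate

ROBOT

A 6-joint arm with a two-finger parallel gripper is mounted at the origin on the work surface; the furniture and walls round the work are solid. World frame = base frame: x ahead of the robot, y to its left, z up, the work surface at z = 0. Lengths are in m, angles in rad, forces in N, time in s.
With the tool pointing down it reaches from about 0.25 to 0.775 m from the base axis. Payload 4 kg.
Tool frame: the origin (TCP) lies at the very end of the fingers, on their centre line; the grasp point (between the pads) lies 19 mm behind it (robot.hold_point_z is the distance from the TCP to the grasp point, in m); z points along the fingers, y is the line along which they close (so a half turn about z gives the same grasp; the last joint's range is limited). The gripper opens to 94 mm and grips with 3 to 60 N. Pads are 16 mm wide; open, the fingers measure 119 mm over their backs; the gripper's body (75 mm by 177 mm) begins 78 mm behind the grasp point.
Start: joints at [1.186, 0.087, 1.371, -0, 1.684, -0.103], TCP at [0.153, 0.528, 0.206] pointing down, gripper open.
Joint ranges: [-3.1, 3.1], [-0.76, 2.03], [0.27, 2.55], [-1.08, 4.22], [0.17, 2.65], [-2.57, 2.57]. Speed limits (rad/s): [2.79, 2.79, 3.14, 3.14, 3.14, 3.14].

INTERFACE

Orientations are given as [roll, pitch, yaw] about the fixed x, y, z axes, in that order (R = Rz(yaw) Ry(pitch) Rx(roll)).
In Python, from bench import robot gives the robot as it stands.
- The arm moves only by the tool carry_out, never from a script. Its argument "steps" is a list of rows, each a list of 3 entries, a list of its own where there are three numbers: the shift along the tool's x, y, z in m, then the turn about the tool's z in units of 10 degrees (1.0 is 10 degrees), then the closure, from -1 (fully open) to 1 (shut). In form: [[[tx, ty, tz], roll, jaw], ...]. A call has 1 to 10 rows; each row is the pose to reach, as a shift and turn from the pose commanded when the call began, along the tool's axes at that moment; what a row does not reach only later rows make up. A row lasts 1/8 s, in which the tool goes at most 62.5 mm and 10.7 degrees, less where a joint would pass 70% of its speed; a pose out of reach is approached as far as the arm can. A call with a gripper value outside its range is refused whole. The fingers move at their own pace and stop on an object; the grip force is fixed at half the most. Time passes only in rows, so rows that repeat a pose let the fingers close. It gives the time, the measured TCP pose, the force, the opening and the grip force at its end, in the units of the state.
- robot.get_obs(): the state, without advancing time (a new reading comes with each control period).
- robot.snapshot(name): name is "side" or "top" or "wrist"; returns a dict with "image" (384x512x3 uint8, red, green, blue), "z_map" (384x512 float32, m along the optical axis (not along the pixel's ray), 0 where there is no reading), "mtx" (3x3 intrinsics, pixels), "D" ([k1, k2, p1, p2, k3] as OpenCV has them; the pictures are not rectified), "R" (3x3) and "t" (3): a world point X has camera coordinates R X + t. Camera axes: x right, y down, z forward; pixel columns grow to the right and rows downward; lengths in m; the calibration is good to about 2 mm. A picture is of the moment at which its call begins.
- robot.close_job(): hands the job in; it is judged then, once.
The state is a dict: "time": time; "joint_positions": joint angles; "qvel": joint speeds; "joint_torque": joint torques, N m; "tool_pos": TCP position; "ee_rot": TCP orientation; "wrist_force": force on the tool from outside, world axes, zero at the start; "wrist_torque": the same for the moment, N m; "width": finger opening in m; "finger_force": force on a finger pad.
Only numpy, scipy, OpenCV 4.12 (cv2) and the standard library are available. Lean on these libraries where they do the work, as an engineer would, in place of code of your own. Each camera call takes 0.05 s, during which the arm holds its last target. There are 200 camera calls.

TASK

A spare T-bolt is kept in one of the two pockets of the aluminium storage tray, under a loose cover plate. Slide the cover along the tray, without lifting it off, to the end where there are no pockets so that both pockets are open; take the T-bolt out, pass its head straight through the slot in the strip on the sloping plate (the strip is clamped a little higher or lower each time, so feel for the slot) until the collar meets the plate, turn it a quarter turn clockwise (seen from outside, looking at the plate) so that it is locked in, and let go with the collar flat on the plate. Leave the bush in its pocket and the V-block, the oilstone and the cap screw where they are.

Things in the scene. Friction and masses are not known exactly. Their poses are not given: they have to be found in the camera images.
- tray: Fixed aluminium tray, 200 x 92 x 63 mm (x, y, z), origin centre of underside, z up. Pockets 40 (x) by 72 mm (y) at x -74 and -29, y 0; pocket floors at z 24, each with a 33 (x) by 13 mm slot down to the bench. Beyond x = -9 a solid flat land. Rim and land, on which the cover slides, are at z 58; guide lips up to z 63 all round, inner faces at x +-96, y +-41.
- cover: Loose opaque steel plate, 93 x 79 x 4 mm, 0.2 kg, on the tray over both pockets at the start; origin centre of underside, x along the tray. Black grip bar in its middle: 32 mm along x, 12 mm thick along y, 4 to 30 mm above the underside. Slid home to the tray's +x end its origin is at tray x about +49 mm.
- t_bolt: Loose steel T-bolt, 0.09 kg; origin centre of the bottom of its T-head, z up along the bolt. Head 30 mm along x, 10 along y, z 0 to 9; shank 9.6 mm diameter; collar 26 mm diameter, z 20.5 to 24.5; flat wing to grip: 24 mm along x, 10 thick along y, z 24.5 to 52.5. Stands in either pocket (varies), collar on the pocket floor, head down in the floor's slot, x along tray x; lifts straight out.
- bush: Brass-coloured turned bush, 30 mm diameter, 28 mm high, standing in the other pocket; origin centre of its underside. Stays there.
- slope_plate: Upper face of the fixed fixture, 110 x 100 mm, sloping 30 deg towards the robot. Origin: centre of the face, 88 mm above the bench; x up the slope, y left, z out of the face. Flush in a channel along x lies a 92 x 44 mm aluminium strip, 8 mm thick, clamped anywhere within +-7 mm of the middle along x (its setting is NOT in this pose: look, or feel for the slot; y is true).
- fixture: Base of that fixture, 124 x 112 x 10 mm, origin centre of underside. The strip's through slot lies in the strip's centre: 32.4 mm along slope_plate x, 12.4 mm along its y; free space below. Hidden pins under the strip let the T-head turn only clockwise seen from outside (negative about slope_plate z) and stop it at about 103 deg; inserted, the bolt has 3.5 mm axial play.
- v_block: Loose steel V-block, 48 x 44 x 36 mm, origin at the centre of its underside; a bystander.
- oilstone: Loose dark oilstone lying flat, 25 x 75 x 10 mm, origin at the centre of its underside; a bystander.
- cap_screw: Loose black socket cap screw lying down, 18 x 53 x 19 mm, origin at its underside's centre; a bystander. Behind and to the right of it, right of the sloping fixture, stands a tall fixed desk fan (base near x 0.55, y -0.20 m in the robot's frame, its cage taller than the work): keep the arm clear of it when swinging across.

How it is judged:
By the outcome, as a careful person would: the job done as asked, in the order asked, and still so for the second after the job is handed in, with the robot touching nothing.
It also fails if it takes over 64 s, if anything falls off the work surface, if the arm or the gripper's body presses on something with over 40 N, if the wrist force passes 120 N, or if a joint passes its speed limit or range.

## Working session

There is one attempt and no reset: what is moved stays moved. The work goes in short steps, Python scripts to look and compute and a tool call to move; the robot and the scene stay as the last step left them, time stands still between calls to the robot, and variables do not carry over. Pictures are saved under pics/ and viewed, at most 10 in all, crops included, and the job is handed in when it is done.

Besides the shell and the picture viewer there is one more tool, called after "Request:" as name(argument=value, ...), one argument or row to a line, values as JSON. carry_out: Moves the arm, as the interface text tells. Its arguments: {"type":"object","properties":{"steps":{"type":"array","items":{"type":"array"}}},"required":["steps"]}

```bash
mkdir -p pics
cat > h.py <<'E'
import numpy as np, cv2
from bench import robot
def snap(n):
    s=robot.snapshot(n); return s
def save(s,f): cv2.imwrite('pics/'+f,s['image'][:,:,::-1])
def cloud(s):
    h,w=s['z_map'].shape
    u,v=np.meshgrid(np.arange(w),np.arange(h))
    p=cv2.undistortPoints(np.stack([u,v],-1).reshape(-1,1,2).astype(float),s['mtx'],s['D']).reshape(h,w,2)
    z=s['z_map'][...,None]
    c=np.concatenate([p*z,z],-1)
    X=(c-s['t'])@s['R']
    X[s['z_map']==0]=np.nan
    return X
def ray(s,uv,zp):
    p=cv2.undistortPoints(np.array(uv,float).reshape(-1,1,2),s['mtx'],s['D']).reshape(-1,2)
    d=np.c_[p,np.ones(len(p))]@s['R']; o=-s['R'].T@s['t']
    return o+d*((zp-o[2])/d[:,2])[:,None]
E
python3 - <<'E'
from h import *
a=snap('top');b=snap('side');save(a,'top0.png');save(b,'side0.png')
np.savez('s0.npz',ta=cloud(a),sb=cloud(b),ti=a['image'],si=b['image'])
for s in(a,b):print(-s['R'].T@s['t'],s['R'][2],s['mtx'][0,0])
print(robot.get_obs(),robot.hold_point_z)
E
```

```text
[0.46406864 0.06319903 0.94846469] [ 0.08840376 -0.02849775 -0.99567698] 454.0212389815027
[0.34900708 0.77841382 0.45471831] [ 0.24809412 -0.87298577 -0.41993471] 377.6331295169233
{'time': 0.1, 'joint_positions': array([ 1.18592254e+00,  8.78610482e-02,  1.37211604e+00, -2.37347540e-05,
        1.68355121e+00, -1.03123309e-01]), 'qvel': array([ 0.00094345, -0.00249628, -0.00324118, -0.00170545, -0.00088538,
        0.00040546]), 'joint_torque': array([ 1.78501010e-03, -3.41253126e+01, -3.03300583e+01,  7.20106345e-02,
        3.04176961e-02, -1.24116491e-04]), 'tool_pos': array([0.15276149, 0.52785249, 0.2044256 ]), 'ee_rot': array([-3.13966487e+00, -1.75792296e-04,  2.85983936e+00]), 'wrist_force': array([ 1.07711612, -0.82629261, -0.12002843]), 'wrist_torque': array([ 0.0593891 , -0.03471941, -0.04376759]), 'finger_force': 0.0, 'width': 0.09410467152218138} 0.0188
```

View pics/top0.png

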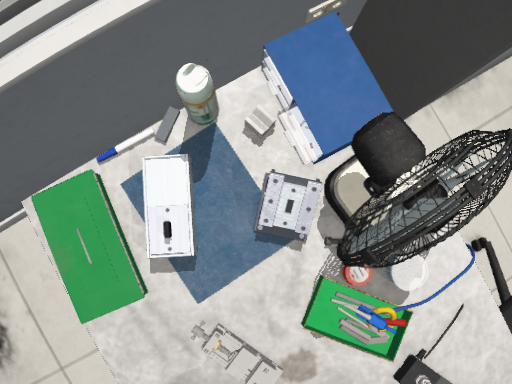

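View pics/side0.png

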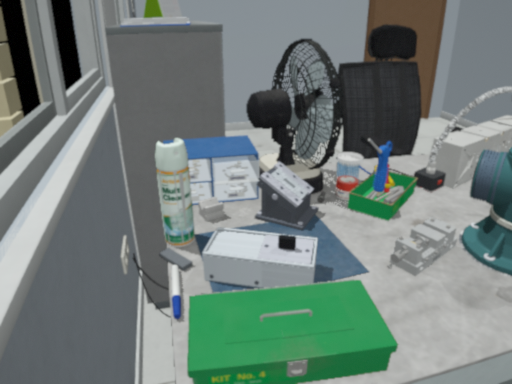

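The top view shows the tray at about (168,205) with the cover's grip bar at (167,230). The sloping plate is at (290,205) with its dark slot at (290,206). The V-block is near (260,122) and the oilstone near (167,125). The side view agrees: the fixture is at (287,195) and the tray at (260,258).

Run:
```python
from h import *
d=np.load('s0.npz');X=d['ta'];I=d['ti'];S=d['sb']
def P(c,r):return X[r,c].round(4)
for n,c,r in[('land',168,180),('coverplate',158,235),('bar',167,230),('bench',220,230),('slot',290,206),('pl',278,195),('pl',305,210)]:print(n,P(c,r))
# tray mask by height
sub=np.zeros(X.shape[:2],bool);sub[145:265,135:200]=1
m=sub&(X[...,2]>.045)&(X[...,2]<.075)
q=X[m];r=cv2.minAreaRect(q[:,:2].astype(np.float32));print('tray',len(q),r,np.median(q[:,2]))
g=I.max(2)
bm=sub&(g<70);bm[:215]=0
n,l,st,ce=cv2.connectedComponentsWithStats(bm.astype(np.uint8));k=1+st[1:,4].argmax();print(st[k],ce[k],np.nanmedian(X[l==k],0))
qb=X[(l==k)&(X[...,2]>.08)];print('bar',len(qb),qb.mean(0),cv2.minAreaRect(qb[:,:2].astype(np.float32)))
# slope plane
sub[:]=0;sub[172:240,255:325]=1
m=sub&(X[...,2]>.055)&(X[...,2]<.13);q=X[m]
for _ in range(5):
    A=np.c_[q[:,:2],np.ones(len(q))];c=np.linalg.lstsq(A,q[:,2],rcond=None)[0];e=q[:,2]-A@c;q=q[abs(e)<max(.002,1.5*e.std())]
nrm=np.array([-c[0],-c[1],1]);nrm/=np.linalg.norm(nrm);print('plane',c,len(q),e.std(),'tilt',np.degrees(np.arccos(nrm[2])),'az',np.degrees(np.arctan2(nrm[1],nrm[0])))
az=np.arctan2(nrm[1],nrm[0]); xs=np.cross([ -np.sin(az+np.pi), np.cos(az+np.pi),0],nrm); ys=np.cross(nrm,xs);print(xs,ys)
L=np.c_[q@xs,q@ys];rr=cv2.minAreaRect(L.astype(np.float32));print(rr)
o=q.mean(0);cen=xs*rr[0][0]+ys*rr[0][1]+nrm*(q@nrm).mean();print('center',cen)
cv2.imwrite('pics/topc.png',np.hstack([cv2.resize(I[165:250,245:330,::-1],None,fx=4,fy=4,interpolation=2),cv2.resize(I[140:265,130:205,::-1],(240,340),interpolation=2)]))
```

```text
land [0.5548 0.2113 0.0584]
coverplate [0.4465 0.2288 0.0608]
bar [0.4567 0.2068 0.0869]
bench [0.4568 0.1104 0.002 ]
slot [ 0.5071 -0.0346  0.0093]
pl [ 0.5239 -0.0031  0.0945]
pl [ 0.496  -0.0556  0.0848]
tray 4704 ((0.5052462220191956, 0.21112525463104248), (0.20061449706554413, 0.09266111254692078), 4.1526665687561035) 0.06016539364834386
[164 222   7  15  98] [167.15306122 228.81632653] [0.45861583 0.20655468 0.08698927]
bar 84 [0.45916367 0.20741656 0.08720402] ((0.45861440896987915, 0.20781153440475464), (0.026981521397829056, 0.009733366779983044), 3.3808541297912598)
plane [ 0.56141811 -0.11790181 -0.1987776 ] 1948 0.0010395554119529108 tilt 29.841369302939235 az 168.13982866332498
[ 0.84888908 -0.17827277  0.49760038] [2.05523934e-01 9.78652090e-01 5.55111512e-17]
((0.4778062701225281, 0.0799979418516159), (0.11116640269756317, 0.10043373703956604), 0.2323882281780243)
center [ 0.50600899 -0.02452252  0.08820144]
```

View pics/topc.png

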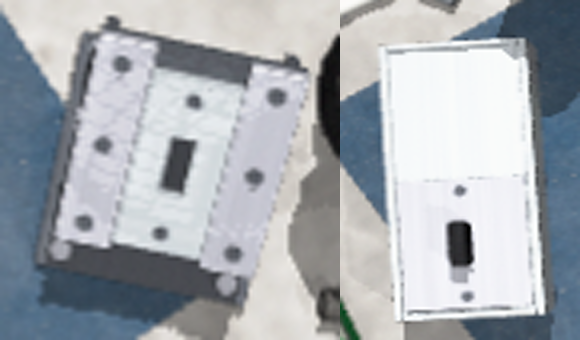

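The tray measures 200.6 x 92.7 mm, centred at (0.505, 0.211) with its top near 0.06. The cover sits at tray x -47. The plate centre is (0.506, -0.0245, 0.088) with a 29.8° tilt, and all of this fits the given sizes. I'll move above the grip bar now.

Request:
carry_out(
  steps=[
    [[-0.05,-0.03,0],-0.3,0],
    [[-0.1,-0.06,0],-0.6,0.15],
    [[-0.15,-0.09,0],-0.9,0.15],
    [[-0.2,-0.12,0],-1.2,0.15],
    [[-0.25,-0.145,0],-1.5,0.15],
    [[-0.3,-0.175,0],-1.8,0.15],
    [[-0.345,-0.2,0],-2.03,0.15],
    [[-0.383,-0.2225,0.03],-2.03,0.15],
    [[-0.383,-0.2225,0.06],-2.03,0.15],
    [[-0.383,-0.2225,0.08],-2.03,0.15],
  ],
)

```text
time: 1.35
tool_pos: [0.4584, 0.207, 0.1231]
ee_rot: [-3.141, -0.003, -3.071]
wrist_force: [0.0, 0.2, -0.1]
width: 0.0401
finger_force: 0.0
```

View pics/w1.png

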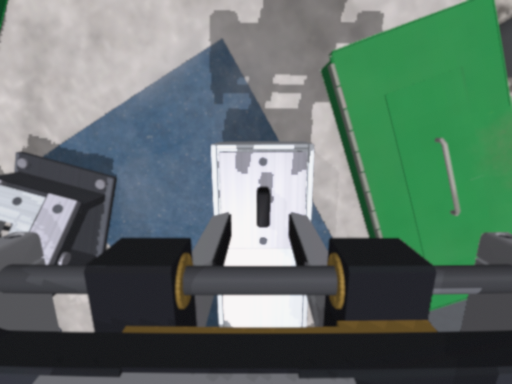

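The wrist view shows the bar at (262,205), centred between the finger tips at (215,225) and (305,225). I'll descend and grip.

Request:
carry_out(
  steps=[
    [[0,0,0.02],0,0.15],
    [[0,0,0.045],0,0.15],
    [[0,0,0.056],0,0.15],
    [[0,0,0.056],0,0.15],
    [[0,0,0.056],0,1],
    [[0,0,0.056],0,1],
    [[0,0,0.056],0,1],
    [[0,0,0.056],0,1],
  ],
)

```text
time: 2.4
tool_pos: [0.4594, 0.2085, 0.0703]
ee_rot: [3.141, 0.001, -3.069]
wrist_force: [0.4, 0.6, 2.4]
width: 0.0116
finger_force: 30.0
```

Request:
carry_out(
  steps=[
    [[-0.008,0,0],0,1],
    [[-0.02,0,0],0,1],
    [[-0.035,0,0],0,1],
    [[-0.05,0,0],0,1],
    [[-0.065,0,0],0,1],
    [[-0.08,0,0],0,1],
    [[-0.09,0,0],0,1],
    [[-0.095,0,0],0,1],
    [[-0.095,0,0],0,1],
  ],
)

```text
time: 3.52
tool_pos: [0.5543, 0.2151, 0.0703]
ee_rot: [3.141, 0.0, -3.069]
wrist_force: [-2.6, -0.1, 5.1]
width: 0.0116
finger_force: 30.0
```

Request:
carry_out(
  steps=[
    [[0,0,0],0,0.15],
    [[0,0,0],0,0.15],
    [[0,0,0],0,0.15],
    [[0,0,-0.03],0,0.15],
    [[0,0,-0.08],0,0.15],
    [[0.04,0,-0.13],0,0.15],
    [[0.06,0,-0.13],0,0.15],
    [[0.06,0,-0.13],0,0.15],
  ],
)

```text
time: 4.53
tool_pos: [0.4935, 0.2108, 0.2006]
ee_rot: [3.141, 0.002, -3.068]
wrist_force: [0.0, -0.2, -0.3]
width: 0.0403
finger_force: 0.0
```

Run:
```python
from h import *
s=snap('wrist');t=snap('top');np.savez('s1.npz',w=cloud(s),wi=s['image'],t=cloud(t),ti=t['image'])
cv2.imwrite('pics/w2.png',np.hstack([cv2.resize(s['image'][100:260,150:400,::-1],(500,320)),cv2.resize(t['image'][145:265,130:210,::-1],(213,320))]))
o=robot.get_obs();print(o['tool_pos'],o['ee_rot'])
print(-s['R'].T@s['t'],s['R'][2])
```

```text
[0.49396517 0.21050869 0.1986189 ] [-3.14131038e+00 -7.42238707e-04 -3.06910420e+00]
[0.42787416 0.20551568 0.37964623] [ 0.23096368  0.0175312  -0.97280442]
```

View pics/w2.png

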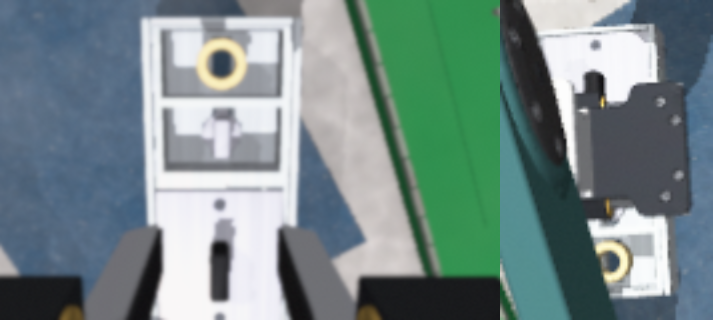

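Both pockets are open: the bush is at crop (221,63) in the far pocket, and the T-bolt is at (221,137) in the pocket at tray x -29. I'll measure the wing.

Run:
```python
from h import *
d=np.load('s1.npz');X=d['w']
c,s=np.cos(np.radians(4.15)),np.sin(np.radians(4.15))
dx=X[...,0]-.5052;dy=X[...,1]-.2111
tx=(c*dx+s*dy)*1e3;ty=(-s*dx+c*dy)*1e3;z=X[...,2]*1e3
m=(abs(tx+29)<18)&(abs(ty)<30)&(z>40)&(z<62)
print(m.sum(),[(a[m].min().round(1),a[m].max().round(1),a[m].mean().round(1)) for a in(tx,ty,z)])
m=(abs(tx+29)<18)&(abs(ty)<30)&(z>52)&(z<62)
print(m.sum(),[(a[m].min().round(1),a[m].max().round(1),a[m].mean().round(1)) for a in(tx,ty,z)])
m=(abs(tx+74)<20)&(abs(ty)<30)&(z>46)&(z<58)
print('bush',m.sum(),[(a[m].min().round(1),a[m].max().round(1),a[m].mean().round(1)) for a in(tx,ty,z)])
m=(tx>-20)&(tx<96)&(abs(ty)<38)&(z>80)&(z<95)
print('bar',m.sum(),[(a[m].min().round(1),a[m].max().round(1),a[m].mean().round(1)) for a in(tx,ty,z)])
```

```text
161 [(np.float64(-40.4), np.float64(-17.2), np.float64(-29.3)), (np.float64(-3.0), np.float64(5.8), np.float64(1.4)), (np.float64(40.2), np.float64(58.2), np.float64(55.3))]
153 [(np.float64(-40.4), np.float64(-17.2), np.float64(-28.8)), (np.float64(-2.9), np.float64(5.7), np.float64(1.4)), (np.float64(52.0), np.float64(58.2), np.float64(55.7))]
bush 381 [(np.float64(-93.5), np.float64(-58.2), np.float64(-75.8)), (np.float64(-28.8), np.float64(29.3), np.float64(0.7)), (np.float64(47.1), np.float64(53.8), np.float64(51.6))]
bar 259 [(np.float64(32.8), np.float64(63.9), np.float64(47.2)), (np.float64(-5.1), np.float64(5.5), np.float64(0.2)), (np.float64(80.0), np.float64(89.4), np.float64(87.3))]
```

Request:
carry_out(
  steps=[
    [[0.018,0.001,0.03],0,0.4],
    [[0.018,0.001,0.07],0,0.4],
    [[0.018,0.001,0.11],0,0.4],
    [[0.018,0.001,0.13],0,0.4],
    [[0.018,0.001,0.13],0,0.4],
    [[0.018,0.001,0.13],0,0.4],
  ],
)

```text
time: 5.38
tool_pos: [0.4766, 0.2104, 0.0697]
ee_rot: [3.141, 0.0, -3.069]
wrist_force: [0.9, -0.2, -0.5]
width: 0.028
finger_force: 0.0
```

Request:
carry_out(
  steps=[
    [[0,0,0.015],0,0.4],
    [[0,0,0.03],0,0.4],
    [[0,0,0.038],0,0.4],
    [[0,0,0.038],0,0.4],
    [[0,0,0.038],0,1],
    [[0,0,0.038],0,1],
    [[0,0,0.038],0,1],
  ],
)

```text
time: 6.25
tool_pos: [0.4763, 0.2105, 0.0321]
ee_rot: [3.141, 0.001, -3.069]
wrist_force: [0.2, -0.3, 0.5]
width: 0.0098
finger_force: 30.0
```

Request:
carry_out(
  steps=[
    [[0,0,-0.01],0,1],
    [[0,0,-0.03],0,1],
    [[0,0,-0.07],0,1],
    [[0,0,-0.12],0,1],
    [[0,0,-0.16],0,1],
    [[0,0,-0.18],0,1],
    [[0,0,-0.18],0,1],
  ],
)

```text
time: 7.12
tool_pos: [0.4769, 0.2106, 0.2142]
ee_rot: [3.14, 0.005, -3.069]
wrist_force: [-0.4, 0.8, -1.8]
width: 0.0095
finger_force: 30.0
```

Run:
```python
from h import *
d=np.load('s0.npz');X=d['ta'].reshape(-1,3);Y=d['sb'].reshape(-1,3);X=np.r_[X,Y];X=X[~np.isnan(X[:,0])]
m=(X[:,0]>.612)&(X[:,0]<.85)&(X[:,1]>.08)&(X[:,1]<.36)&(X[:,2]>.03)
q=X[m]
for x in np.arange(.60,.85,.03):
  for y in np.arange(.08,.36,.04):
    k=(abs(q[:,0]-x-.015)<.015)&(abs(q[:,1]-y-.02)<.02)
    if k.sum()>3: print(round(x,2),round(y,2),q[k,2].max().round(3),k.sum())
```

```text
0.66 0.12 0.228 1147
0.66 0.16 0.226 992
0.69 0.08 0.213 147
0.69 0.12 0.228 455
0.69 0.16 0.229 1502
0.72 0.12 0.228 198
0.72 0.16 0.227 377
0.78 0.32 0.203 365
0.81 0.24 0.201 44
0.81 0.28 0.203 494
0.81 0.32 0.203 843
0.84 0.24 0.204 142
0.84 0.28 0.203 156
0.84 0.32 0.244 597
```

The spray can (0.23 m high) blocks the tray's far end. I'll pivot the bolt in the grip against the tray's near end face, then turn the tool half round.

Request:
carry_out(
  steps=[
    [[0.03,0,0],0,1],
    [[0.07,0,0],0,1],
    [[0.1,0,0.01],0,1],
    [[0.102,0,0.04],0,1],
    [[0.102,0,0.08],0,1],
    [[0.102,0,0.11],0,1],
    [[0.102,0,0.13],0,1],
    [[0.102,0,0.132],0,1],
    [[0.102,0,0.132],0,1],
  ],
)

```text
time: 8.25
tool_pos: [0.374, 0.2029, 0.0794]
ee_rot: [-3.142, -0.0, -3.069]
wrist_force: [0.6, -0.6, -0.4]
width: 0.0098
finger_force: 30.0
```

Run:
```python
from h import *
o=robot.get_obs();p=o['tool_pos'];c,s=np.cos(np.radians(4.15)),np.sin(np.radians(4.15))
print(p,o['wrist_force'],'tray x',c*(p[0]-.5052)+s*(p[1]-.2111),'y',-s*(p[0]-.5052)+c*(p[1]-.2111))
b=snap('side');g=p+[0,0,.0]
q=b['R']@p+b['t'];uv=b['mtx']@q/q[2];print(uv)
u,v=int(uv[0]),int(uv[1])
cv2.imwrite('pics/p1.png',cv2.resize(b['image'][v-60:v+70,u-80:u+80,::-1],None,fx=4,fy=4,interpolation=2))
```

```text
[0.3740179  0.20288403 0.07944133] [ 0.56717957 -0.57682661 -0.39688267] tray x -0.1314327180321825 y 0.00129893424309902
[334.23600423 245.28175688   1.        ]
```

View pics/p1.png

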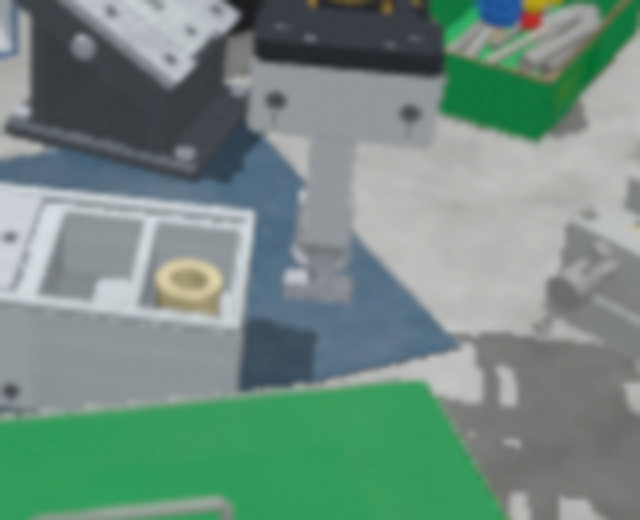

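The side view shows the bolt upright in the fingers, head at crop (318,290), clear of the tray end at (245,270). I'll push it gently.

Request:
carry_out(
  steps=[
    [[-0.01,0,0],0,1],
    [[-0.014,0,0],0,1],
    [[-0.017,0,0],0,1],
    [[-0.019,0,0],0,1],
    [[-0.021,0,0],0,1],
    [[-0.023,0,0],0,1],
    [[-0.025,0,0],0,1],
    [[-0.025,0,0],0,1],
  ],
)

```text
time: 9.3
tool_pos: [0.3939, 0.2044, 0.0787]
ee_rot: [-3.141, -0.013, -3.068]
wrist_force: [-12.9, -1.2, 6.9]
width: 0.0099
finger_force: 30.0
```

Request:
carry_out(
  steps=[
    [[-0.003,0,0],0,1],
    [[-0.006,0,0],0,1],
    [[-0.009,0,0],0,1],
    [[-0.01,0,0],0,1],
    [[-0.01,0,0],0,1],
  ],
)

```text
time: 9.93
tool_pos: [0.4049, 0.2052, 0.0789]
ee_rot: [-3.141, -0.01, -3.069]
wrist_force: [-10.2, -1.5, 5.4]
width: 0.0098
finger_force: 30.0
```

Request:
carry_out(
  steps=[
    [[-0.002,0,0],0,1],
    [[-0.005,0,0],0,1],
    [[-0.005,0,0],0,1],
    [[0.005,0,0],0,1],
    [[0.02,0,0],0,1],
    [[0.03,0,0],0,1],
    [[0.03,0,0],0,1],
  ],
)

```text
time: 10.8
tool_pos: [0.3785, 0.2033, 0.0796]
ee_rot: [3.141, 0.001, -3.069]
wrist_force: [0.1, -0.2, -1.6]
width: 0.01
finger_force: 30.0
```

```bash
cat > ang.py <<'E'
from h import *
import sys
o=robot.get_obs();p=o['tool_pos'];print(p,o['ee_rot'])
b=snap('side');X=cloud(b)
yaw=o['ee_rot'][2];ax=np.array([-np.cos(yaw),-np.sin(yaw),0])
# points near the bolt below fingertip: u along -tool x, w height, relative TCP
u=(X-p)@ax; w=X[...,2]-p[2]; l=(X-p)@np.array([-ax[1],ax[0],0])
m=(abs(u)<.045)&(w<-.002)&(w>-.045)&(abs(l)<.02)
print(m.sum())
q=np.c_[u[m],w[m],l[m]]*1e3
for a in range(-44,0,4):
    k=(q[:,1]>=a)&(q[:,1]<a+4)
    if k.sum(): print(a,k.sum(),q[k,0].min().round(1),q[k,0].max().round(1),q[k,0].mean().round(1))
c=b['R']@p+b['t'];uv=b['mtx']@c/c[2];a,v=int(uv[0]),int(uv[1])
cv2.imwrite('pics/'+sys.argv[1],cv2.resize(b['image'][v-45:v+45,a-50:a+50,::-1],None,fx=6,fy=6,interpolation=2))
E
python3 ang.py p2.png
```

```text
[0.37854804 0.20333559 0.07964774] [ 3.14133178e+00  9.62769672e-04 -3.06851858e+00]
234
-44 5 26.2 40.0 36.6
-40 6 26.3 43.4 38.6
-36 7 37.6 43.5 40.2
-32 24 26.3 44.4 40.9
-28 18 -19.7 43.8 13.6
-24 42 -28.2 32.2 -0.1
-20 61 -33.1 30.4 3.5
-16 31 -32.8 -15.0 -25.6
-12 2 -21.9 -20.1 -21.0
-8 18 -21.2 -3.8 -10.6
-4 20 -24.5 -3.6 -12.1
```

View pics/p2.png

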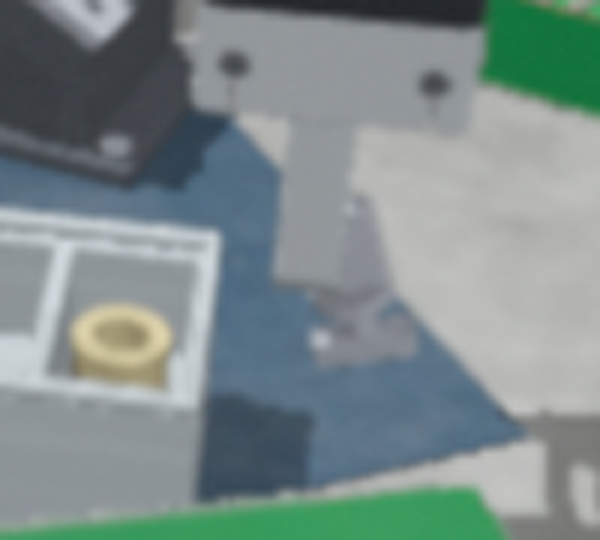

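The side view shows the bolt tilted, with the wing's right edge running (360,200)–(395,290), about 20°. It has also slid towards the robot in the grip. I'll measure it from the depth.

Run:
```python
from h import *
o=robot.get_obs();p=o['tool_pos']
b=snap('side');X=cloud(b);np.savez('s2.npz',X=X,I=b['image'])
yaw=o['ee_rot'][2];ax=np.array([-np.cos(yaw),-np.sin(yaw),0])
u=(X-p)@ax*1e3; w=(X[...,2]-p[2])*1e3; l=(X-p)@np.array([-ax[1],ax[0],0])*1e3
m=(u<12)&(u>-40)&(w>-40)&(w<30)&(abs(l)<20)
rr,cc=np.where(m);print(rr.min(),rr.max(),cc.min(),cc.max())
for r in range(rr.min(),rr.max()+1):
    print(r,' '.join('%d,%d,%d'%(u[r,c],w[r,c],l[r,c]) if m[r,c] else '.' for c in range(cc.min(),cc.max()+1)))
```

```text
232 259 326 349
232 . . . . . . . . . . . . . -11,27,0 -13,26,-1 -15,26,-1 -16,26,-1 . . . . . . .
233 . 8,28,9 . . . . . . . . . . . -11,27,2 -13,26,1 -15,27,3 -16,28,4 . . . . . . .
234 . . . . . . . . . . . . . -11,27,6 -13,26,4 -15,27,5 -16,26,4 -18,23,-1 . . . . . .
235 . 8,28,16 6,29,17 . . 1,29,15 . . -3,29,15 . . . . -12,24,4 -13,24,5 -15,26,7 -17,24,4 -18,25,4 . . . . . .
236 . 8,26,16 6,27,16 4,27,16 3,27,16 1,28,17 0,28,17 -1,28,16 -3,28,16 . -6,29,16 -8,29,16 -10,29,16 -12,23,6 -13,22,5 -15,23,5 -17,23,5 -19,22,3 . . . . . .
237 . 8,24,15 6,24,14 4,26,17 3,25,16 1,27,19 0,25,16 -1,26,17 -3,27,17 -5,27,17 -6,28,18 -8,26,15 -10,27,15 -12,20,4 -14,21,5 -15,20,4 -17,21,5 -19,20,4 . . . . . .
238 . 8,23,16 6,24,18 4,23,16 2,24,17 1,23,16 0,24,17 -2,23,15 -3,24,16 -5,25,18 -7,25,17 -8,25,17 -10,24,15 -12,17,4 -14,18,4 -16,18,4 -17,18,4 -19,18,4 -21,14,-2 . . . . .
239 . 7,21,17 6,21,17 4,21,16 2,21,15 1,22,16 0,23,18 -2,22,16 -3,23,17 -5,22,16 -7,23,17 -8,22,15 -11,15,4 -12,15,4 -14,17,6 -16,16,4 -17,17,5 -19,16,4 -21,15,2 . . . . .
240 . 7,19,16 6,18,16 4,19,16 2,20,17 0,19,16
[... 2471 characters left out ...]
2,-20,0 -14,-19,1 -16,-18,2 -17,-16,5 -19,-17,4 -21,-17,3 -23,-17,2 -24,-16,3 -26,-16,3 -28,-15,4 -29,-15,4 . -33,-16,2
256 . . . . . . . -5,-20,5 -7,-20,4 -9,-20,4 -10,-19,5 -12,-20,3 -14,-19,5 -16,-19,5 -17,-18,6 -19,-19,3 -21,-18,4 -23,-19,2 -24,-18,3 -26,-17,5 -28,-17,4 -30,-17,4 -31,-16,5 -33,-18,2
257 . . . . . . . -5,-22,5 -7,-23,3 -9,-20,6 -11,-21,5 -12,-21,5 -14,-21,5 -16,-21,4 -18,-22,3 -19,-22,3 -21,-21,3 -23,-20,5 -25,-20,4 -26,-19,4 -28,-18,6 -30,-20,3 -31,-19,5 -33,-20,2
258 . . . . . . . -6,-26,2 -7,-24,5 -9,-23,5 -11,-24,4 -12,-22,6 -14,-23,5 -16,-22,5 -18,-23,3 -20,-24,3 -21,-23,4 -23,-22,4 . . . . . .
259 . . . . . . . . -7,-26,5 -9,-27,3 -11,-25,6 . . . . . . . . . . . . .
```

The bolt is tilted about 16° and shifted 9 mm. I'll push slightly further so it ends nearer the plate's angle.

Request:
carry_out(
  steps=[
    [[-0.015,0,0.002],0,1],
    [[-0.024,0,0.002],0,1],
    [[-0.03,0,0.002],0,1],
    [[-0.034,0,0.002],0,1],
    [[-0.038,0,0.002],0,1],
    [[-0.041,0,0.002],0,1],
    [[-0.042,0,0.002],0,1],
    [[-0.042,0,0.002],0,1],
  ],
)

```text
time: 11.9
tool_pos: [0.417, 0.2059, 0.0761]
ee_rot: [-3.141, -0.011, -3.069]
wrist_force: [-8.6, 0.7, 1.6]
width: 0.0099
finger_force: 30.0
```

Request:
carry_out(
  steps=[
    [[0.01,0,0],0,1],
    [[0.04,0,-0.01],0,1],
    [[0.04,0,-0.05],0,1],
    [[0.04,0,-0.09],0,1],
    [[0.04,0,-0.09],0,1],
  ],
)

```text
time: 12.52
tool_pos: [0.3836, 0.2043, 0.1714]
ee_rot: [3.139, 0.009, -3.069]
wrist_force: [0.1, -0.4, -1.3]
width: 0.0096
finger_force: 30.0
```

```bash
cat > pts.py <<'E'
from h import *
o=robot.get_obs();p=o['tool_pos'];print(p.round(4),o['ee_rot'].round(3),o['joint_positions'].round(3))
b=snap('side');X=cloud(b)
yaw=o['ee_rot'][2];ax=np.array([-np.cos(yaw),-np.sin(yaw),0])
u=(X-p)@ax*1e3; w=(X[...,2]-p[2])*1e3; l=(X-p)@np.array([-ax[1],ax[0],0])*1e3
m=(abs(u)<45)&(w>-40)&(w<30)&(abs(l)<20)
for a in range(-34,30,3):
    k=m&(w>=a)&(w<a+3)&(abs(l)<8)
    if k.any(): print(a+1.5,k.sum(),'u',u[k].min().round(1),u[k].max().round(1))
k=m&(w<-10);print(cv2.minAreaRect(np.c_[u[k],w[k]].astype(np.float32)))
E
python3 pts.py
```

```text
[0.3836 0.2043 0.1714] [ 3.139  0.009 -3.069] [ 0.359 -0.172  1.688 -0.     1.617 -1.284]
-26.5 3 u -16.1 -14.4
-23.5 14 u -27.4 -12.5
-20.5 26 u -33.7 -12.2
-17.5 26 u -40.1 -13.7
-14.5 25 u -41.6 -20.1
-11.5 32 u -39.6 -19.6
-8.5 17 u -39.4 -19.4
-5.5 6 u -24.2 -7.5
-2.5 9 u -15.5 -7.3
0.5 14 u -30.0 5.9
3.5 25 u -29.8 -11.6
6.5 16 u -27.8 -11.4
9.5 20 u -27.6 -11.2
12.5 15 u -25.6 -10.9
15.5 17 u -25.4 -12.2
18.5 12 u -23.4 -12.0
21.5 15 u -21.5 -11.6
24.5 10 u -21.3 -11.3
27.5 18 u -19.3 -11.1
30.5 2 u -15.8 -15.8
((-25.727920532226562, -15.872366905212402), (13.9060697555542, 30.384614944458008), 69.19243621826172)
```

The bolt is now at about 21°, with the head-bottom centre at (-28, -22) mm from the TCP. Next I'll locate the slot on the plate plane.

Run:
```python
from h import *
t=snap('top');s=snap('side')
np.savez('s3.npz',ti=t['image'],si=s['image'])
c0=np.array([.50601,-.02452,.0882]);az=np.radians(-11.86)
ys=np.array([-np.sin(az),np.cos(az),0]);xs=np.array([np.cos(az)*np.cos(np.pi/6),np.sin(az)*np.cos(np.pi/6),.5]);n=np.cross(xs,ys)
def onplane(s,uv,off=0):
    p=cv2.undistortPoints(np.array(uv,float).reshape(-1,1,2),s['mtx'],s['D']).reshape(-1,2)
    d=np.c_[p,np.ones(len(p))]@s['R'];o=-s['R'].T@s['t']
    X=o+d*(((c0+off*n-o)@n)/(d@n))[:,None];return np.c_[(X-c0)@xs,(X-c0)@ys]*1e3
for nm,S in(('top',t),('old',dict(t,image=np.load('s0.npz')['ti']))):
    g=cv2.cvtColor(S['image'],cv2.COLOR_RGB2GRAY);G=cv2.resize(g,None,fx=8,fy=8,interpolation=cv2.INTER_CUBIC)
    # mask: dark inside plate mid
    m=np.zeros_like(G);r=G[190*8:222*8,280*8:300*8];m[190*8:222*8,280*8:300*8]=(r<125)*255
    cs,_=cv2.findContours(m,0,2);
    for c in cs:
        if cv2.contourArea(c)>1500:
            q=onplane(S,(c.reshape(-1,2)+.5)/8-.5);rr=cv2.minAreaRect(q.astype(np.float32));print(nm,rr,q.min(0),q.max(0))
# plate outline in side view via cloud for centre check
X=cloud(s);q=X.reshape(-1,3);q=q[~np.isnan(q[:,0])];a=(q-c0)@xs*1e3;b=(q-c0)@ys*1e3;h=(q-c0)@n*1e3
k=(abs(a)<70)&(abs(b)<62)&(abs(h)<4);print('side',k.sum(),a[k].min(),a[k].max(),b[k].min(),b[k].max(),np.median(h[k]))
print('n',n,'xs',xs,'ys',ys)
```

```text
top ((-2.37314510345459, -0.47907066345214844), (28.122940063476562, 11.1138277053833), 0.24866150319576263) [-16.41335284  -6.05426632] [11.70777115  5.12269821]
old ((-2.401029586791992, -0.45136022567749023), (28.17814064025879, 11.289095878601074), 0.25076472759246826) [-16.46955779  -6.11536619] [11.70777115  5.24079096]
side 1018 -55.42264381472332 54.583376440552335 -50.329398537272205 52.801320414595914 -0.09999722884447705
n [-0.48932635  0.1027605   0.8660254 ] xs [ 0.8475381  -0.17798641  0.5       ] ys [0.20552101 0.9786527  0.        ]
```

Run:
```python
from h import *
d=np.load('s0.npz');q=np.r_[d['ta'].reshape(-1,3),d['sb'].reshape(-1,3)];q=q[~np.isnan(q[:,0])]
q=q[(q[:,0]>.25)&(q[:,0]<.75)&(q[:,1]<.05)&(q[:,1]>-.35)&(q[:,2]>.13)]
for x in np.arange(.3,.75,.05):
    k=q[(q[:,0]>=x)&(q[:,0]<x+.05)]
    if len(k)>3: print(round(x,2),len(k),'ymax',np.sort(k[:,1])[-3].round(3),'z',k[:,2].min().round(3),k[:,2].max().round(3))
```

```text
0.3 196 ymax -0.109 z 0.132 0.187
0.35 38 ymax -0.124 z 0.194 0.25
0.4 3577 ymax -0.09 z 0.13 0.37
0.45 5179 ymax -0.104 z 0.13 0.4
0.5 4824 ymax -0.143 z 0.13 0.402
0.55 4894 ymax -0.085 z 0.13 0.389
0.6 2579 ymax -0.06 z 0.13 0.332
0.65 999 ymax -0.032 z 0.13 0.24
0.7 1235 ymax -0.004 z 0.13 0.135
```

Run:
```python
from h import *
d=np.load('s0.npz')
for nm in('ta','sb'):
    q=d[nm].reshape(-1,3);q=q[~np.isnan(q[:,0])]
    q=q[(q[:,0]>.36)&(q[:,0]<.56)&(q[:,1]<.05)&(q[:,1]>-.2)&(q[:,2]>.15)]
    print(nm,len(q))
    for y in np.arange(-.2,-.05,.015):
        print(y.round(3),[int(((q[:,1]>=y)&(q[:,1]<y+.015)&(q[:,0]>=x)&(q[:,0]<x+.03)).sum()) for x in np.arange(.36,.56,.03)])
    k=q[q[:,1]>-.14];print(k[np.argsort(-k[:,1])][:12].round(3))
```

```text
ta 5465
-0.2 [0, 30, 119, 195, 317, 150, 50]
-0.185 [0, 63, 59, 463, 107, 195, 126]
-0.17 [0, 73, 123, 418, 151, 161, 173]
-0.155 [0, 53, 284, 175, 180, 19, 171]
-0.14 [0, 46, 339, 96, 132, 0, 16]
-0.125 [0, 121, 209, 189, 3, 0, 0]
-0.11 [0, 169, 202, 51, 0, 0, 0]
-0.095 [0, 33, 4, 0, 0, 0, 0]
-0.08 [0, 0, 0, 0, 0, 0, 0]
-0.065 [0, 0, 0, 0, 0, 0, 0]
-0.05 [0, 0, 0, 0, 0, 0, 0]
[[ 0.418 -0.092  0.245]
 [ 0.417 -0.092  0.222]
 [ 0.416 -0.092  0.213]
 [ 0.417 -0.092  0.243]
 [ 0.417 -0.092  0.228]
 [ 0.418 -0.092  0.235]
 [ 0.414 -0.092  0.234]
 [ 0.415 -0.092  0.219]
 [ 0.415 -0.093  0.241]
 [ 0.416 -0.093  0.226]
 [ 0.419 -0.093  0.248]
 [ 0.417 -0.093  0.247]]
sb 3190
-0.2 [0, 2, 3, 102, 105, 58, 4]
-0.185 [0, 7, 16, 223, 42, 79, 49]
-0.17 [0, 27, 77, 228, 63, 122, 121]
-0.155 [0, 34, 181, 98, 65, 26, 173]
-0.14 [0, 12, 230, 42, 75, 0, 28]
-0.125 [0, 71, 97, 121, 4, 0, 0]
-0.11 [0, 315, 145, 59, 0, 0, 0]
-0.095 [0, 84, 2, 0, 0, 0, 0]
-0.08 [0, 0, 0, 0, 0, 0, 0]
-0.065 [0, 0, 0, 0, 0, 0, 0]
-0.05 [0, 0, 0, 0, 0, 0, 0]
[[ 0.415 -0.088  0.24 ]
 [ 0.413 -0.089  0.214]
 [ 0.414 -0.09   0.251]
 [ 0.416 -0.09   0.246]
 [ 0.415 -0.09   0.23 ]
 [ 0.413 -0.09   0.211]
 [ 0.417 -0.09   0.234]
 [ 0.417 -0.09   0.196]
 [ 0.415 -0.09   0.237]
 [ 0.414 -0.09   0.225]
 [ 0.416 -0.09   0.249]
 [ 0.417 -0.09   0.198]]
```

Run:
```python
from h import *
d=np.load('s0.npz');q=np.r_[d['ta'].reshape(-1,3),d['sb'].reshape(-1,3)];q=q[~np.isnan(q[:,0])]
q=q[(q[:,0]>.3)&(q[:,0]<.75)&(q[:,1]<-.06)&(q[:,2]>.15)]
B0=np.array([.50165,-.0236,.0857]);n=np.array([-.48933,.10276,.86603])
for dy in(-11.86,-9,-7.5):
  for dd in(.04,.02,0,-.02):
    for off in(.0282,.014,):
      y=np.radians(dy);hx=np.array([np.cos(y),np.sin(y),0]);hy=np.array([-np.sin(y),np.cos(y),0])
      T=B0+dd*n-off*hx+[0,0,.0224]
      k=q[q[:,2]>T[2]+.09];a=abs((k-T)@hx)-.0375;b=abs((k-T)@hy)-.0885
      s=np.maximum(a,b);i=s.argmin();print(dy,dd,off,T.round(3),'clear',(s[i]*1e3).round(1),k[i].round(3),(s<0).sum())
```

```text
-11.86 0.04 0.0282 [ 0.454 -0.014  0.143] clear -7.8 [ 0.415 -0.088  0.24 ] 85
-11.86 0.04 0.014 [ 0.468 -0.017  0.143] clear -4.0 [ 0.418 -0.092  0.245] 77
-11.86 0.02 0.0282 [ 0.464 -0.016  0.125] clear -6.2 [ 0.417 -0.09   0.234] 124
-11.86 0.02 0.014 [ 0.478 -0.019  0.125] clear -1.9 [ 0.46  -0.103  0.221] 17
-11.86 0 0.0282 [ 0.474 -0.018  0.108] clear -1.9 [ 0.46  -0.103  0.221] 48
-11.86 0 0.014 [ 0.488 -0.021  0.108] clear -1.9 [ 0.46  -0.103  0.221] 26
-11.86 -0.02 0.0282 [ 0.484 -0.02   0.091] clear -1.9 [ 0.46  -0.103  0.221] 27
-11.86 -0.02 0.014 [ 0.498 -0.023  0.091] clear -1.9 [ 0.46  -0.103  0.221] 23
-9 0.04 0.0282 [ 0.454 -0.015  0.143] clear -10.4 [ 0.415 -0.088  0.24 ] 150
-9 0.04 0.014 [ 0.468 -0.017  0.143] clear -3.4 [ 0.421 -0.096  0.268] 74
-9 0.02 0.0282 [ 0.464 -0.017  0.125] clear -5.8 [ 0.42  -0.093  0.244] 171
-9 0.02 0.014 [ 0.478 -0.019  0.125] clear -3.4 [ 0.439 -0.099  0.228] 40
-9 0 0.0282 [ 0.474 -0.019  0.108] clear -3.9 [ 0.439 -0.099  0.228] 87
-9 0 0.014 [ 0.488 -0.021  0.108] clear -3.2 [ 0.46  -0.103  0.221] 61
-9 -0.02 0.0282 [ 0.484 -0.021  0.091] clear -4.4 [ 0.439 -0.099  0.228] 94
-9 -0.02 0.014 [ 0.498 -0.023  0.091] clear -3.7 [ 0.46  -0.103  0.221] 58
-7.5 0.04 0.0282 [ 0.454 -0.016  0.143] clear -10.1 [ 0.417 -0.09   0.234] 195
-7.5 0.04 0.014 [ 0.468 -0.018  0.143] clear -3.3 [ 0.436 -0.099  0.25 ] 66
-7.5 0.02 0.0282 [ 0.464 -0.018  0.125] clear -5.4 [ 0.421 -0.096  0.268] 188
-7.5 0.02 0.014 [ 0.478 -0.02   0.125] clear -4.5 [ 0.439 -0.099  0.228] 62
-7.5 0 0.0282 [ 0.474 -0.02   0.108] clear -5.2 [ 0.439 -0.099  0.228] 117
-7.5 0 0.014 [ 0.488 -0.022  0.108] clear -4.0 [ 0.46  -0.103  0.221] 80
-7.5 -0.02 0.0282 [ 0.483 -0.022  0.091] clear -4.8 [ 0.46  -0.103  0.221] 113
-7.5 -0.02 0.014 [ 0.498 -0.024  0.091] clear -4.8 [ 0.46  -0.103  0.221] 75
```

Request:
carry_out(
  steps=[
    [[0,0,0],1,1],
    [[0,0,0],2,1],
    [[0,0,0],3,1],
    [[0,0,0],4,1],
    [[0,0,0],5,1],
    [[0,0,0],6,1],
    [[0,0,0],7,1],
    [[0,0,0],8,1],
    [[0,0,0],9,1],
    [[0,0,0],10,1],
  ],
)

```text
time: 13.92
tool_pos: [0.3801, 0.203, 0.165]
ee_rot: [-3.138, 0.002, 1.463]
wrist_force: [-0.7, -0.0, -0.6]
width: 0.0097
finger_force: 30.0
```

Request:
carry_out(
  steps=[
    [[0,0,0],1,1],
    [[0,0,0],2,1],
    [[0,0,0],3,1],
    [[0,0,0],4,1],
    [[0,0,0],5,1],
    [[0,0,0],6,1],
    [[0,0,0],7,1],
    [[0,0,0],8,1],
    [[0,0,0],9,1],
    [[0,0,0],9.6,1],
  ],
)

```text
time: 15.18
tool_pos: [0.38, 0.203, 0.165]
ee_rot: [3.139, 0.004, -0.211]
wrist_force: [0.3, -0.1, -0.6]
width: 0.0096
finger_force: 30.0
```

Request:
carry_out(
  steps=[
    [[0,0,0],0,1],
  ],
)

```text
time: 15.3
tool_pos: [0.3802, 0.203, 0.1654]
ee_rot: [3.14, 0.003, -0.206]
wrist_force: [0.3, 0.4, -1.0]
width: 0.0099
finger_force: 30.0
```

```bash
sed -i 's/ax=np.array(\[-np.cos(yaw),-np.sin(yaw),0\])/ax=np.array([-np.cos(yaw),-np.sin(yaw),0])/' pts.py; python3 pts.py
```

```text
[0.3802 0.203  0.1654] [ 3.14e+00  3.00e-03 -2.06e-01] [ 0.359 -0.168  1.696  0.     1.617  2.135]
-29.5 1 u -13.6 -13.6
-26.5 4 u -16.8 -12.0
-23.5 11 u -24.3 -11.5
-20.5 22 u -29.8 -10.0
-17.5 31 u -39.4 -11.5
-14.5 19 u -39.8 -17.9
-11.5 25 u -37.7 -17.5
-8.5 14 u -36.8 -8.8
-5.5 8 u -24.0 -5.4
-2.5 10 u -15.5 -5.3
0.5 12 u -22.7 7.6
3.5 21 u -28.7 10.3
6.5 15 u -27.0 10.1
9.5 18 u -25.1 10.4
12.5 15 u -23.2 10.2
15.5 17 u -23.2 10.0
18.5 10 u -20.1 9.5
21.5 13 u -20.4 10.2
24.5 9 u -19.4 9.9
27.5 10 u -17.6 10.0
30.5 4 u -16.8 9.7
((-24.040836334228516, -16.042160034179688), (13.316232681274414, 29.848176956176758), 65.81690216064453)
```

Request:
carry_out(
  steps=[
    [[0.03,0.03,0],0,1],
    [[0.06,0.06,0],0,1],
    [[0.09,0.09,0],0,1],
    [[0.115,0.115,0],0,1],
    [[0.124,0.13,0],0,1],
    [[0.124,0.13,0],0,1],
    [[0.124,0.13,0],0,1],
  ],
)

```text
time: 16.23
tool_pos: [0.4752, 0.0517, 0.1673]
ee_rot: [-3.141, 0.001, -0.206]
wrist_force: [0.7, 0.6, -1.3]
width: 0.0098
finger_force: 30.0
```

Request:
carry_out(
  steps=[
    [[0.003,0.015,0.02],0,1],
    [[0.006,0.03,0.04],0,1],
    [[0.009,0.045,0.05],0,1],
    [[0.012,0.058,0.05],0,1],
    [[0.0135,0.066,0.05],0,1],
    [[0.014,0.068,0.05],0,1],
    [[0.014,0.068,0.05],0,1],
    [[0.014,0.068,0.05],0,1],
  ],
)

```text
time: 17.23
tool_pos: [0.4757, -0.0184, 0.1177]
ee_rot: [-3.141, -0.0, -0.206]
wrist_force: [-0.1, 0.1, -1.5]
width: 0.0097
finger_force: 30.0
```

Run:
```python
from h import *
o=robot.get_obs();print(o['tool_pos'],o['wrist_force'],o['wrist_torque'])
a=snap('top');b=snap('side')
cv2.imwrite('pics/i1.png',np.hstack([cv2.resize(a['image'][160:250,245:345,::-1],(400,360),interpolation=2),cv2.resize(b['image'][130:220,235:335,::-1],(400,360),interpolation=2)]))
```

```text
[ 0.47568205 -0.01839942  0.11771916] [-0.05972912  0.09572203 -1.45449927] [-0.01413231  0.16223053  0.01342454]
```

View pics/i1.png

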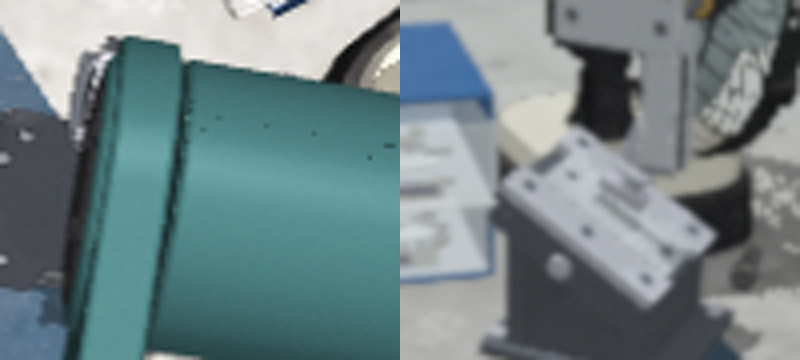

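The side crop shows the tilted head hovering just over the slot, with the head near (625,185) and the slot at about (635,225). The force is near zero, so nothing touches the fan. I'll go in along the normal and feel for contact.

Request:
carry_out(
  steps=[
    [[0.001,0,0.0017],0,1],
    [[0.002,0,0.0035],0,1],
    [[0.003,0,0.0052],0,1],
    [[0.004,0,0.007],0,1],
    [[0.004,0,0.007],0,1],
  ],
)

```text
time: 17.95
tool_pos: [0.4787, -0.0193, 0.1114]
ee_rot: [-3.141, 0.002, -0.207]
wrist_force: [-4.2, 0.8, 4.8]
width: 0.0098
finger_force: 30.0
```

It made contact about 5 mm upslope of the slot, because my vertical lift-off carried it up the slope. I'll back off, shift downslope and feel again.

Request:
carry_out(
  steps=[
    [[-0.0015,0,-0.0026],0,1],
    [[-0.004,0,-0.001],0,1],
    [[-0.0071,0,0.0007],0,1],
    [[-0.0071,0,0.0007],0,1],
    [[-0.0061,0,0.0024],0,1],
    [[-0.0051,0,0.0042],0,1],
    [[-0.0046,0,0.005],0,1],
    [[-0.0046,0,0.005],0,1],
  ],
)

```text
time: 18.95
tool_pos: [0.4749, -0.0185, 0.1057]
ee_rot: [-3.142, 0.0, -0.207]
wrist_force: [-1.8, -0.0, 0.2]
width: 0.0098
finger_force: 30.0
```

```bash
cat > st.py <<'E'
from h import *
o=robot.get_obs();az=np.radians(-11.86)
ys=np.array([-np.sin(az),np.cos(az),0]);xs=np.array([np.cos(az)*np.cos(np.pi/6),np.sin(az)*np.cos(np.pi/6),.5]);n=np.cross(xs,ys)
D=(o['tool_pos']-[.4748,-.018,.108])*1e3;F=o['wrist_force']+[0,0,1.5]
M=np.array([xs,ys,n]);print('rel plate mm',(M@D).round(2),'F',(M@F).round(1),o['tool_pos'].round(4),o['ee_rot'].round(3),o['wrist_torque'].round(2))
E
python3 st.py
```

```text
rel plate mm [-0.99 -0.52 -2.12] F [-0.7 -0.4  2.4] [ 0.4749 -0.0185  0.1057] [-3.142  0.    -0.207] [ 0.02  0.36 -0.08]
```

Request:
carry_out(
  steps=[
    [[0.0009,0,-0.0005],0,1],
    [[0.0014,0,0.0004],0,1],
    [[0.0019,0,0.0013],0,1],
    [[0.0024,0,0.0022],0,1],
    [[0.0024,0,0.0022],0,1],
  ],
)

```text
time: 19.58
tool_pos: [0.4772, -0.019, 0.1031]
ee_rot: [-3.142, 0.0, -0.207]
wrist_force: [0.5, 0.4, -1.3]
width: 0.0097
finger_force: 30.0
```

```bash
python3 st.py
```

```text
rel plate mm [-0.23 -0.51 -5.58] F [ 0.5  0.5 -0. ] [ 0.4772 -0.019   0.1031] [-3.142  0.    -0.207] [-0.01  0.18 -0.01]
```

The head is in the slot with no force on it, so I'll carry on.

Request:
carry_out(
  steps=[
    [[0.001,0,0.0017],0,1],
    [[0.002,0,0.0035],0,1],
    [[0.003,0,0.0052],0,1],
    [[0.004,0,0.0069],0,1],
    [[0.004,0,0.0069],0,1],
  ],
)

```text
time: 20.2
tool_pos: [0.4811, -0.0198, 0.0961]
ee_rot: [-3.142, 0.0, -0.207]
wrist_force: [-0.9, -0.2, -1.5]
width: 0.0096
finger_force: 30.0
```

```bash
python3 st.py
```

```text
rel plate mm [ -0.25  -0.49 -13.57] F [-0.7 -0.4  0.4] [ 0.4811 -0.0198  0.0961] [-3.142  0.    -0.207] [-0.01  0.19 -0.03]
```

Request:
carry_out(
  steps=[
    [[0.001,0,0.0017],0,1],
    [[0.002,0,0.0035],0,1],
    [[0.003,0,0.0052],0,1],
    [[0.004,0,0.0069],0,1],
    [[0.004,0,0.0069],0,1],
  ],
)

```text
time: 20.82
tool_pos: [0.4844, -0.0205, 0.0906]
ee_rot: [-3.142, 0.002, -0.207]
wrist_force: [-4.1, 1.5, 5.9]
width: 0.0095
finger_force: 30.0
```

```bash
python3 st.py
```

```text
rel plate mm [ -0.11  -0.47 -20.08] F [-0.1  0.6  8.6] [ 0.4844 -0.0205  0.0906] [-3.142e+00  2.000e-03 -2.070e-01] [0.13 0.99 0.04]
```

The collar has met the plate at -20.1 mm with 8.6 N along the normal. I'll release and retreat.

Request:
carry_out(
  steps=[
    [[0,0,0],0,0.7],
    [[0,0,0],0,0.35],
    [[0,0,0],0,0.35],
    [[0,0,0],0,0.35],
    [[0,0,-0.02],0,0.35],
    [[0,0,-0.05],0,0.35],
    [[0,-0.03,-0.08],0,0.35],
    [[0,-0.08,-0.08],0,0.35],
    [[0,-0.13,-0.08],0,0.35],
    [[0,-0.16,-0.08],0,0.35],
  ],
)

```text
time: 22.08
tool_pos: [0.5182, 0.138, 0.1694]
ee_rot: [-3.141, -0.0, -0.205]
wrist_force: [-0.7, -0.5, -1.5]
width: 0.0302
finger_force: 0.0
```

```bash
cat > look.py <<'E'
from h import *
import sys
az=np.radians(-11.86);c0=np.array([.50601,-.02452,.0882])
ys=np.array([-np.sin(az),np.cos(az),0]);xs=np.array([np.cos(az)*np.cos(np.pi/6),np.sin(az)*np.cos(np.pi/6),.5]);n=np.cross(xs,ys);M=np.array([xs,ys,n])
o=robot.get_obs();print(o['tool_pos'].round(4),o['ee_rot'].round(3),o['joint_positions'].round(2))
for v in sys.argv[1:]:
    s=snap(v);X=cloud(s);q=(X-c0)@M.T*1e3
    m=(abs(q[...,0]+4)<25)&(abs(q[...,1])<25)&(q[...,2]>1.8)&(q[...,2]<50)
    h=q[...,2]
    for a,b in((1.8,6),(8,20),(20,30),(27,36)):
        k=m&(h>a)&(h<b)
        if k.sum()>4: print(v,a,b,k.sum(),'x',q[k][:,0].min().round(1),q[k][:,0].max().round(1),'y',q[k][:,1].min().round(1),q[k][:,1].max().round(1),'mean',q[k].mean(0).round(1))
    k=m&(h>26)&(h<36)
    if k.sum()>4: print(v,'wingtop',cv2.minAreaRect(q[k][:,:2].astype(np.float32)))
    k=m&(h>2)&(h<6)
    if k.sum()>8:
        A=np.c_[q[k][:,:2],np.ones(k.sum())];print('collar plane',np.linalg.lstsq(A,q[k][:,2],rcond=None)[0].round(3))
    rr,cc=np.where(m); 
    if len(rr): cv2.imwrite('pics/l_%s.png'%v,cv2.resize(s['image'][max(0,int(rr.mean())-45):int(rr.mean())+45,max(0,int(cc.mean())-50):int(cc.mean())+50,::-1],(400,360),interpolation=2))
E
python3 look.py top side
```

```text
[0.5182 0.138  0.1694] [-3.141 -0.    -0.205] [0.15 0.07 1.46 0.   1.61 1.93]
top 1.8 6 86 x -28.6 20.5 y -24.5 23.2 mean [-5.4 -0.8  3.5]
top 8 20 17 x -15.7 3.1 y -3.7 4.2 mean [-1.2  0.9 13.9]
top 20 30 22 x -20.8 2.3 y -5.6 4.1 mean [-3.2  0.7 25.1]
top 27 36 66 x -20.9 2.3 y -5.8 4.1 mean [-8.9 -0.7 31.7]
top wingtop ((-9.274998664855957, -0.8115153312683105), (23.067232131958008, 9.871240615844727), 0.8445544838905334)
collar plane [-0.02  -0.006  3.641]
side 1.8 6 34 x -22.0 12.8 y -10.9 16.3 mean [-9.5  6.7  3.5]
side 8 20 44 x -22.3 2.0 y 0.9 6.9 mean [-10.7   4.   13.9]
side 20 30 40 x -21.9 1.3 y -3.0 7.0 mean [-10.3   4.3  25.1]
side 27 36 37 x -21.1 0.7 y -3.8 6.5 mean [-10.7   2.   30.7]
side wingtop ((-10.61941909790039, 1.3691108226776123), (10.313271522521973, 22.615873336791992), 89.9386978149414)
collar plane [ 0.005 -0.095  4.36 ]
```

The bolt is seated square: the wing top is at height 32 and the collar is flat, with its axis at plate x ≈ -9.5 and y ≈ 0. I'll turn the hand so its body lies along x, clear of the fan, and turn the wing by pushing it with one finger.

Request:
carry_out(
  steps=[
    [[0,0,0],-1,-1],
    [[0,0,0],-2,-1],
    [[0,0,0],-3,-1],
    [[0,0,0],-4,-1],
    [[0,0,0],-5,-1],
    [[0,0,0],-6,-1],
    [[0,0,0],-7,-1],
    [[0,0,0],-8,-1],
    [[0,0,0],-9,-1],
    [[0,0,0],-9,-1],
  ],
)

```text
time: 23.42
tool_pos: [0.5179, 0.1348, 0.1694]
ee_rot: [-3.142, 0.001, 1.361]
wrist_force: [0.0, -0.5, 0.1]
width: 0.0943
finger_force: 0.0
```

Request:
carry_out(
  steps=[
    [[-0.04,-0.01,0],0,-1],
    [[-0.08,-0.02,0],0,-1],
    [[-0.12,-0.03,0],0,-1],
    [[-0.141,-0.035,0],0,-1],
    [[-0.141,-0.035,0],0,-1],
    [[-0.141,-0.035,0.03],0,-1],
    [[-0.141,-0.035,0.05],0,-1],
    [[-0.141,-0.035,0.06],0,-1],
    [[-0.141,-0.035,0.06],0,-1],
  ],
)

```text
time: 24.55
tool_pos: [0.4546, 0.0055, 0.1089]
ee_rot: [-3.14, -0.0, 1.364]
wrist_force: [-0.2, 0.3, -0.0]
width: 0.0938
finger_force: 0.0
```

```bash
python3 look.py side; python3 -c "
from h import *
p=robot.get_obs();d=p['tool_pos']-[.50601,-.02452,0];print('Xh,y,z',(d@[.9787,-.2055,0]).round(4),(d@[.2055,.9787,0]).round(4),p['tool_pos'][2].round(4),p['width'],p['wrist_force'])"
```

```text
[0.4546 0.0055 0.1089] [-3.14  -0.     1.364] [-0.11 -0.09  1.74  0.    1.49  0.09]
side 1.8 6 34 x -22.2 7.7 y -1.3 21.5 mean [-10.6   7.5   3.7]
side 8 20 45 x -22.1 1.9 y 1.2 7.8 mean [-10.7   4.3  13.7]
side 20 30 50 x -22.1 5.4 y -0.6 22.0 mean [-8.2  5.8 25.1]
side 27 36 49 x -22.1 9.3 y -5.7 24.6 mean [-6.1  5.7 30.9]
side wingtop ((-3.5421180725097656, 6.40379524230957), (39.611488342285156, 17.605960845947266), 34.01645278930664)
collar plane [-0.027 -0.044  3.997]
Xh,y,z -0.056 0.0188 0.1098 0.09382660353893736 [-0.15645868 -0.1944352  -0.28449765]
```

Request:
carry_out(
  steps=[
    [[0,0,0.006],0,-1],
    [[0,0,0.012],0,-1],
    [[0,0,0.012],0,-1],
    [[-0.004,0,0.012],0,-1],
    [[-0.007,0,0.012],0,-1],
    [[-0.01,0,0.012],0,-1],
    [[-0.013,0,0.012],0,-1],
    [[-0.016,0,0.012],0,-1],
    [[-0.018,0,0.012],0,-1],
    [[-0.018,0,0.012],0,-1],
  ],
)

```text
time: 25.85
tool_pos: [0.4533, -0.0113, 0.0996]
ee_rot: [3.136, -0.004, 1.365]
wrist_force: [1.4, 6.3, 6.3]
width: 0.094
finger_force: 4.1
```

```bash
cat > pp.py <<'E'
from h import *
p=robot.get_obs();d=p['tool_pos']-[.50601,-.02452,0];print('Xh,y,z',(d@[.9787,-.2055,0]).round(4),(d@[.2055,.9787,0]).round(4),p['tool_pos'][2].round(4),'F',p['wrist_force'].round(1))
E
python3 pp.py; python3 look.py side
```

```text
Xh,y,z -0.0543 0.0021 0.0996 F [1.4 6.3 6.3]
[ 0.4533 -0.0113  0.0996] [ 3.136 -0.004  1.365] [-0.15 -0.09  1.76  0.    1.47  0.05]
side 1.8 6 15 x -20.5 7.7 y -8.3 20.1 mean [-9.1  5.9  3.9]
side 8 20 60 x -19.4 13.8 y -10.3 13.9 mean [-5.1  4.2 15. ]
side 20 30 77 x -19.6 20.4 y -9.4 14.3 mean [ 0.2  3.4 25. ]
side 27 36 68 x -19.5 20.4 y -14.8 12.2 mean [ 0.5  1.2 31.2]
side wingtop ((2.96500301361084, -1.9723625183105469), (41.18026351928711, 22.21941375732422), 18.07122802734375)
collar plane [ 0.061 -0.034  4.818]
```

Request:
carry_out(
  steps=[
    [[0.002,0,-0.004],0,-1],
    [[0,0,-0.004],0,-1],
    [[-0.002,0,-0.004],0,-1],
    [[-0.004,0,-0.004],0,-1],
    [[-0.004,0,-0.004],0,-1],
  ],
)

```text
time: 26.52
tool_pos: [0.4513, -0.0131, 0.1016]
ee_rot: [3.14, -0.008, 1.366]
wrist_force: [4.1, 11.9, 1.1]
width: 0.0939
finger_force: 4.9
```

```bash
python3 pp.py
```

```text
Xh,y,z -0.0559 -0.0 0.1016 F [ 4.1 11.9  1.1]
```

Request:
carry_out(
  steps=[
    [[0.006,0,-0.002],0,-1],
    [[0.02,0,-0.02],0,-1],
    [[0.05,0,-0.05],0,-1],
    [[0.09,-0.02,-0.06],0,-1],
    [[0.12,-0.03,-0.06],0,-1],
    [[0.12,-0.03,-0.06],0,-1],
  ],
)

```text
time: 27.28
tool_pos: [0.4453, 0.1083, 0.1625]
ee_rot: [3.141, 0.001, 1.367]
wrist_force: [0.0, -0.9, -0.4]
width: 0.094
finger_force: 0.0
```

```bash
python3 look.py side top
```

```text
[0.4453 0.1083 0.1625] [3.141e+00 1.000e-03 1.367e+00] [ 0.12 -0.11  1.65 -0.    1.6   0.32]
side 1.8 6 30 x -22.2 16.3 y -24.8 24.9 mean [-7.   5.8  3.6]
side 8 20 42 x -22.4 1.2 y -6.5 9.7 mean [-10.8   3.3  14. ]
side 20 30 35 x -22.4 0.2 y -6.8 11.1 mean [-11.9   4.4  24.8]
side 27 36 36 x -22.4 -0.9 y -6.3 10.6 mean [-12.2   2.3  30.9]
side wingtop ((-11.435606002807617, 0.29455089569091797), (11.086380004882812, 23.428119659423828), 61.046024322509766)
collar plane [0.007 0.042 3.549]
top 1.8 6 82 x -26.0 18.8 y -25.0 24.5 mean [-1.8  2.1  3. ]
top 8 20 33 x -15.3 1.7 y -10.7 8.2 mean [-5.6 -0.7 14. ]
top 20 30 37 x -22.2 1.0 y -10.8 8.8 mean [-6.4 -1.2 25.9]
top 27 36 70 x -22.2 0.9 y -11.3 8.8 mean [-9.9 -1.4 31.1]
top wingtop ((-10.366647720336914, -1.4271936416625977), (10.984524726867676, 23.87407684326172), 54.722110748291016)
collar plane [-1.800e-02  1.000e-03  3.238e+00]
```

The wing has turned about 33° clockwise; the finger slipped past its end. I'll go in from the upslope side and push that end downslope.

Request:
carry_out(
  steps=[
    [[-0.04,0.012,0],0,-1],
    [[-0.08,0.025,0],0,-1],
    [[-0.12,0.037,0],0,-1],
    [[-0.1325,0.0417,0],0,-1],
    [[-0.1325,0.0417,0],0,-1],
    [[-0.1325,0.0417,0.03],0,-1],
    [[-0.1325,0.0417,0.05],0,-1],
    [[-0.1325,0.0417,0.0585],0,-1],
    [[-0.1325,0.0417,0.0585],0,-1],
  ],
)

```text
time: 28.5
tool_pos: [0.4588, -0.0303, 0.1027]
ee_rot: [-3.141, -0.0, 1.365]
wrist_force: [-0.8, 0.3, 0.7]
width: 0.0939
finger_force: 0.0
```

```bash
python3 pp.py
```

```text
Xh,y,z -0.045 -0.0154 0.1027 F [-0.8  0.3  0.7]
```

Now push 13.5 mm downslope, parallel to the plate.

Request:
carry_out(
  steps=[
    [[0,-0.002,0.001],0,-1],
    [[0,-0.004,0.002],0,-1],
    [[0,-0.006,0.0032],0,-1],
    [[0,-0.008,0.0043],0,-1],
    [[0,-0.01,0.0055],0,-1],
    [[0,-0.012,0.0067],0,-1],
    [[0,-0.0135,0.0075],0,-1],
    [[0,-0.0135,0.0075],0,-1],
  ],
)

```text
time: 29.5
tool_pos: [0.4469, -0.0288, 0.0965]
ee_rot: [3.139, 0.0, 1.364]
wrist_force: [0.7, -2.9, 4.1]
width: 0.0943
finger_force: 1.9
```

```bash
python3 pp.py; python3 look.py side
```

```text
Xh,y,z -0.057 -0.0163 0.0965 F [ 0.7 -2.9  4.1]
[ 0.4469 -0.0288  0.0965] [3.139 0.    1.364] [-0.19 -0.1   1.77 -0.    1.46  0.02]
side 1.8 6 30 x -23.9 15.8 y -12.2 11.2 mean [-9.3  5.3  4.2]
side 8 20 60 x -24.2 11.1 y -14.2 11.2 mean [-8.6  1.  14.5]
side 20 30 71 x -25.2 17.8 y -23.8 10.2 mean [-4.1 -2.8 25.1]
side 27 36 68 x -24.4 20.9 y -23.3 9.5 mean [-2.9 -3.7 31.4]
side wingtop ((-3.397538185119629, -2.959735870361328), (22.963592529296875, 45.294281005859375), 50.237518310546875)
collar plane [ 0.024 -0.104  5.16 ]
```

Request:
carry_out(
  steps=[
    [[0,0.003,-0.002],0,-1],
    [[0,0.006,-0.01],0,-1],
    [[0,0.006,-0.04],0,-1],
    [[0.03,-0.01,-0.065],0,-1],
    [[0.08,-0.03,-0.065],0,-1],
    [[0.12,-0.03,-0.065],0,-1],
    [[0.12,-0.03,-0.065],0,-1],
  ],
)

```text
time: 30.42
tool_pos: [0.4406, 0.0975, 0.1601]
ee_rot: [-3.14, -0.0, 1.369]
wrist_force: [0.1, -1.1, -0.1]
width: 0.0939
finger_force: 0.0
```

```bash
python3 look.py side top; python3 -c "
import cv2,numpy as np;cv2.imwrite('pics/l2.png',np.hstack([cv2.imread('pics/l_side.png'),cv2.imread('pics/l_top.png')]))"
```

```text
[0.4406 0.0975 0.1601] [-3.14  -0.     1.369] [ 0.09 -0.12  1.67  0.    1.6   0.29]
side 1.8 6 29 x -23.9 15.1 y -5.3 13.3 mean [-9.9  6.1  4.1]
side 8 20 42 x -24.4 -1.0 y -5.7 11.9 mean [-12.7   3.9  14.5]
side 20 30 34 x -25.1 -2.9 y -4.3 10.7 mean [-14.9   4.7  25.2]
side 27 36 40 x -25.9 -4.1 y -6.6 10.7 mean [-14.4   2.1  31.4]
side wingtop ((-14.568056106567383, 1.704916000366211), (10.194023132324219, 22.951698303222656), 49.016719818115234)
collar plane [-0.011 -0.013  4.081]
top 1.8 6 73 x -28.4 20.8 y -22.9 23.7 mean [-4.   0.7  3.5]
top 8 20 42 x -19.5 -1.2 y -11.7 9.4 mean [-8.9 -0.  13.9]
top 20 30 36 x -21.5 -1.5 y -9.6 8.9 mean [-8.9 -0.2 25.1]
top 27 36 72 x -26.2 -2.6 y -10.3 8.9 mean [-13.2  -0.6  32.2]
top wingtop ((-13.833667755126953, -0.8139429092407227), (10.459583282470703, 24.564802169799805), 51.09250259399414)
collar plane [-0.02  -0.004  3.582]
```

View pics/l2.png

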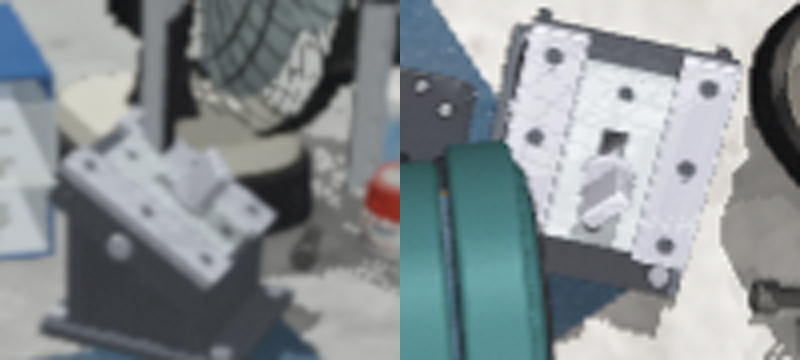

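The pictures show the bolt seated in the slot's lower part, with the slot opening visible above it at (615,140). The wing is at about 40°, so the push mostly slid it downslope. I'll straddle the wing top loosely, turn it with the hand, and bring it back up the slot.

Request:
carry_out(
  steps=[
    [[0,0,0],-1,0.57],
    [[0,0,0],-2,0.57],
    [[-0.03,0.02,0],-3,0.57],
    [[-0.06,0.04,0],-4,0.57],
    [[-0.09,0.055,0],-4,0.57],
    [[-0.106,0.063,0],-4,0.57],
    [[-0.106,0.063,0],-4,0.57],
    [[-0.106,0.063,0.02],-4,0.57],
    [[-0.106,0.063,0.035],-4,0.57],
    [[-0.106,0.063,0.035],-4,0.57],
  ],
)

```text
time: 31.78
tool_pos: [0.4797, -0.0205, 0.1238]
ee_rot: [-3.139, -0.002, 2.063]
wrist_force: [0.5, 0.1, -0.2]
width: 0.0199
finger_force: 0.0
```

```bash
python3 pp.py; python3 -c "
from h import *
o=robot.get_obs();print(o['ee_rot'],o['width'])"; python3 look.py side
```

```text
Xh,y,z -0.0265 -0.0015 0.1238 F [ 0.5  0.1 -0.2]
[-3.13891981e+00 -2.49800102e-03  2.06312329e+00] 0.019935141334113466
[ 0.4797 -0.0205  0.1238] [-3.139e+00 -2.000e-03  2.063e+00] [-0.16 -0.04  1.66  0.    1.52 -0.65]
side 1.8 6 34 x -24.1 17.5 y -16.4 24.3 mean [-9.7  6.9  4. ]
side 8 20 44 x -24.3 -0.8 y -7.9 10.3 mean [-12.9   4.   14.2]
side 20 30 35 x -25.7 -2.9 y -4.9 11.6 mean [-14.9   4.5  25.3]
side 27 36 39 x -25.7 -4.0 y -8.8 10.6 mean [-14.8   2.5  31.5]
side wingtop ((-14.84754753112793, 0.765416145324707), (12.496278762817383, 24.782894134521484), 60.22454833984375)
collar plane [-0.015 -0.149  5.047]
```

Request:
carry_out(
  steps=[
    [[0.001,0.002,0],0,0.57],
    [[0.001,0.002,0.006],0,0.57],
    [[0.001,0.002,0.012],0,0.57],
    [[0.001,0.002,0.018],0,0.57],
    [[0.001,0.002,0.0235],0,0.57],
    [[0.001,0.002,0.0235],0,0.57],
  ],
)

```text
time: 32.58
tool_pos: [0.4819, -0.0195, 0.1012]
ee_rot: [-3.141, -0.001, 2.062]
wrist_force: [0.9, 0.3, -0.1]
width: 0.0204
finger_force: 0.0
```

```bash
python3 pp.py
```

```text
Xh,y,z -0.0246 -0.0001 0.1012 F [ 0.9  0.3 -0.1]
```

Request:
carry_out(
  steps=[
    [[-0.0013,0.0015,-0.0011],0,0.57],
    [[-0.0026,0.003,-0.0023],0,0.57],
    [[-0.0039,0.0045,-0.0034],0,0.57],
    [[-0.0051,0.0061,-0.0046],0,0.57],
    [[-0.0051,0.0061,-0.0046],0.7,0.57],
    [[-0.0051,0.0061,-0.0046],1.4,0.57],
    [[-0.0051,0.0061,-0.0046],2.1,0.57],
    [[-0.0051,0.0061,-0.0046],2.8,0.57],
    [[-0.0051,0.0061,-0.0046],2.8,0.57],
  ],
)

```text
time: 33.7
tool_pos: [0.489, -0.0215, 0.1068]
ee_rot: [-3.139, 0.001, 1.575]
wrist_force: [-5.4, -1.7, 3.7]
width: 0.0201
finger_force: 2.6
```

```bash
python3 pp.py; python3 look.py side; python3 -c "
from h import *
o=robot.get_obs();print(o['wrist_torque'],o['width'])"
```

```text
Xh,y,z -0.0173 -0.0005 0.1068 F [-5.4 -1.7  3.7]
[ 0.489  -0.0215  0.1068] [-3.139e+00  1.000e-03  1.575e+00] [-0.16 -0.    1.66 -0.    1.49 -0.16]
side 1.8 6 30 x -22.3 18.6 y 0.2 15.3 mean [-8.2  7.8  4.1]
side 8 20 38 x -20.9 4.1 y -3.3 16.2 mean [-9.7  7.5 14.2]
side 20 30 60 x -20.5 18.9 y -2.9 16.5 mean [-1.2  9.7 25.4]
side 27 36 72 x -20.5 19.6 y -0.8 16.5 mean [-1.5  8.6 31.4]
side wingtop ((-0.5958595275878906, 7.437994003295898), (15.629867553710938, 39.593650817871094), 85.5610122680664)
collar plane [-0.034 -0.075  4.417]
[-0.26989951  1.18882068  0.10048846] 0.020654933760045735
```

Request:
carry_out(
  steps=[
    [[0,0,0],0.6,0.57],
    [[0,0,0],1.2,0.57],
    [[0,0,0],1.8,0.57],
    [[0,0,0],2.3,0.57],
    [[0,0,0],2.6,0.57],
    [[0,0,0],2.6,0.57],
  ],
)

```text
time: 34.5
tool_pos: [0.4866, -0.0233, 0.1073]
ee_rot: [-3.136, 0.008, 1.122]
wrist_force: [-12.6, -4.9, 10.4]
width: 0.0203
finger_force: 12.0
```

```bash
python3 pp.py; python3 -c "
from h import *
o=robot.get_obs();print(o['ee_rot'],o['wrist_torque'],o['width'])"
```

```text
Xh,y,z -0.0193 -0.0028 0.1073 F [-12.6  -4.9  10.4]
[-3.13597687  0.00772676  1.12180212] [-1.03914406  2.56656462  0.2750444 ] 0.02033474050846447
```

Request:
carry_out(
  steps=[
    [[0,0,0],1.8,0.57],
    [[0,0,-0.005],1.8,0.4],
    [[0,0,-0.02],1.8,0.4],
    [[0,0,-0.05],1.8,0.4],
    [[0.04,0,-0.06],1.8,0.4],
    [[0.08,-0.03,-0.06],1.8,0.4],
    [[0.12,-0.05,-0.06],1.8,0.4],
    [[0.12,-0.05,-0.06],1.8,0.4],
  ],
)

```text
time: 35.5
tool_pos: [0.4981, 0.1118, 0.1675]
ee_rot: [3.141, -0.003, 0.813]
wrist_force: [0.4, -1.1, 0.3]
width: 0.0286
finger_force: 0.0
```

```bash
python3 look.py side top
```

```text
[0.4981 0.1118 0.1675] [ 3.141e+00 -3.000e-03  8.130e-01] [0.11 0.01 1.53 0.   1.6  0.87]
side 1.8 6 32 x -28.6 19.6 y -6.3 16.0 mean [-11.2   6.3   4. ]
side 8 20 38 x -24.0 -4.2 y -5.3 14.2 mean [-14.6   6.3  14.3]
side 20 30 30 x -24.7 -4.8 y -4.9 13.1 mean [-15.2   6.2  24.9]
side 27 36 36 x -24.2 -5.4 y -9.2 12.8 mean [-15.    3.4  31.3]
side wingtop ((-15.025596618652344, 2.578618049621582), (11.447308540344238, 24.998779296875), 40.44158935546875)
collar plane [ 0.076 -0.009  5.148]
top 1.8 6 71 x -28.5 20.6 y -24.9 21.7 mean [-4.8  0.7  3.5]
top 8 20 43 x -18.9 -3.7 y -9.7 11.6 mean [-10.2   2.   13.8]
top 20 30 40 x -23.5 -4.5 y -10.0 11.0 mean [-11.1   0.8  25.6]
top 27 36 73 x -24.3 -4.9 y -10.8 11.0 mean [-13.8   0.2  31.6]
top wingtop ((-14.603869438171387, -0.1551198959350586), (10.884149551391602, 23.664962768554688), 39.035823822021484)
collar plane [-0.02   0.016  3.598]
```

The wing is at 50°, but it slides back down the slot each time. Next I'll push its left end upslope with closed fingers, which centres and turns it together.

Request:
carry_out(
  steps=[
    [[-0.03,0.012,0],-1,1],
    [[-0.06,0.025,0],-2,1],
    [[-0.09,0.037,0],-3,1],
    [[-0.1127,0.0454,0],-3.15,1],
    [[-0.1127,0.0454,0],-3.15,1],
    [[-0.1127,0.0454,0.03],-3.15,1],
    [[-0.1127,0.0454,0.06],-3.15,1],
    [[-0.1127,0.0454,0.077],-3.15,1],
    [[-0.1127,0.0454,0.077],-3.15,1],
  ],
)

```text
time: 36.72
tool_pos: [0.4515, -0.0038, 0.0884]
ee_rot: [-3.139, -0.0, 1.355]
wrist_force: [-0.3, 0.6, 1.1]
width: 0.0006
finger_force: 0.0
```

```bash
python3 pp.py; python3 -c "
from h import *
o=robot.get_obs();print(o['ee_rot'],o['width'])"
```

```text
Xh,y,z -0.0576 0.0091 0.0884 F [-0.3  0.6  1.1]
[-3.13887268e+00 -1.12383538e-04  1.35532274e+00] 0.0005517734455761036
```

Request:
carry_out(
  steps=[
    [[0.004,0,0],0,1],
    [[0.004,0.004,0],0,1],
    [[0.004,0.008,0],0,1],
    [[0.004,0.011,0],0,1],
    [[0.004,0.014,0],0,1],
    [[0.004,0.017,0],0,1],
    [[0.004,0.019,0],0,1],
    [[0.004,0.019,0],0,1],
  ],
)

```text
time: 37.72
tool_pos: [0.4637, -0.0022, 0.0901]
ee_rot: [-3.122, -0.0, 1.356]
wrist_force: [-22.9, 5.6, 18.5]
width: 0.0006
finger_force: 12.1
```

```bash
python3 pp.py; python3 look.py side
```

```text
Xh,y,z -0.046 0.0132 0.0901 F [-22.9   5.6  18.5]
[ 0.4637 -0.0022  0.0901] [-3.122 -0.     1.356] [-0.13 -0.04  1.73  0.    1.47  0.09]
side 1.8 6 36 x -26.9 15.5 y -6.6 23.3 mean [-10.2   6.8   3.7]
side 8 20 35 x -22.3 -2.2 y -5.2 13.8 mean [-12.8   6.5  13.8]
side 20 30 30 x -28.4 -2.1 y -4.4 22.0 mean [-12.8   7.9  25.1]
side 27 36 27 x -28.0 -2.1 y -5.9 24.4 mean [-15.   10.5  30.6]
side wingtop ((-14.207598686218262, 9.307206153869629), (6.437099456787109, 38.306270599365234), 42.257545471191406)
collar plane [ 0.021 -0.067  4.554]
```

Pushing high on the leaning wing tips and jams the bolt (23 N). I'll back off and use the upslope finger, set low and close to the axis, pushing sideways.

Request:
carry_out(
  steps=[
    [[0,-0.012,0],0,1],
    [[0,-0.03,-0.01],0,1],
    [[0,-0.03,-0.04],0,0.5],
    [[0.004,-0.026,-0.05],0,0],
    [[0.004,-0.022,-0.05],0,-0.6],
    [[0.004,-0.022,-0.05],0,-1],
    [[0.004,-0.022,-0.05],0,-1],
    [[0.004,-0.022,-0.05],0,-1],
  ],
)

```text
time: 38.78
tool_pos: [0.4506, 0.0044, 0.1388]
ee_rot: [-3.14, 0.0, 1.355]
wrist_force: [0.5, 0.9, 0.4]
width: 0.0571
finger_force: 0.0
```

```bash
python3 pp.py; python3 look.py side top
```

```text
Xh,y,z -0.0602 0.0169 0.1388 F [0.5 0.9 0.4]
[0.4506 0.0044 0.1388] [-3.14   0.     1.355] [-0.12 -0.11  1.7   0.    1.55  0.1 ]
side 1.8 6 31 x -25.3 2.9 y -5.6 14.7 mean [-11.3   7.5   4.2]
side 8 20 36 x -22.8 -2.6 y -5.9 12.8 mean [-13.8   6.6  13.8]
side 20 30 33 x -22.3 -2.9 y -4.7 13.9 mean [-13.    6.1  25.2]
side 27 36 35 x -22.3 -2.5 y -9.2 13.9 mean [-12.8   3.1  30.7]
side wingtop ((-12.910083770751953, 1.368551254272461), (11.2106294631958, 23.790489196777344), 36.35212326049805)
collar plane [-0.01   0.014  4.074]
```

Request:
carry_out(
  steps=[
    [[0,0.001,0],0,-1],
    [[0,0.001,0.005],0,-1],
    [[0,0.001,0.02],0,-1],
    [[0,0.001,0.035],0,-1],
    [[0,0.001,0.0435],0,-1],
    [[0,0.001,0.0435],0,-1],
  ],
)

```text
time: 39.62
tool_pos: [0.4511, 0.0042, 0.0948]
ee_rot: [-3.139, 0.0, 1.355]
wrist_force: [-0.2, -0.4, 0.1]
width: 0.0938
finger_force: 0.0
```

Request:
carry_out(
  steps=[
    [[-0.004,0,0],0,-1],
    [[-0.007,0,0],0,-1],
    [[-0.009,0,0],0,-1],
    [[-0.011,0,0],0,-1],
    [[-0.013,0,0],0,-1],
    [[-0.015,0,0],0,-1],
    [[-0.015,0,0],0,-1],
  ],
)

```text
time: 40.5
tool_pos: [0.449, -0.0105, 0.0964]
ee_rot: [3.141, -0.0, 1.355]
wrist_force: [0.9, 1.4, 1.7]
width: 0.0943
finger_force: 0.9
```

```bash
python3 pp.py
```

```text
Xh,y,z -0.0586 0.002 0.0964 F [0.9 1.4 1.7]
```

Low force this time. I'll push 4 mm further, then back off and measure.

Request:
carry_out(
  steps=[
    [[-0.002,0,0],0,-1],
    [[-0.004,0,0],0,-1],
    [[-0.004,0,0],0,-1],
    [[0.004,0,0],0,-1],
    [[0.015,0,-0.01],0,-1],
    [[0.025,0,-0.04],0,-1],
    [[0.025,0,-0.05],0,-1],
  ],
)

```text
time: 41.38
tool_pos: [0.4548, 0.0144, 0.1479]
ee_rot: [3.139, 0.0, 1.357]
wrist_force: [0.3, 0.5, 0.0]
width: 0.0938
finger_force: 0.0
```

```bash
python3 pp.py; python3 look.py side top
```

```text
Xh,y,z -0.0581 0.0276 0.1479 F [0.3 0.5 0. ]
[0.4548 0.0144 0.1479] [3.139 0.    1.357] [-0.09 -0.11  1.68 -0.    1.57  0.12]
side 1.8 6 18 x -25.6 -7.2 y -1.7 20.8 mean [-16.2   9.9   4.2]
side 8 20 41 x -25.9 -4.6 y -4.4 13.7 mean [-14.8   5.8  14.1]
side 20 30 37 x -26.8 -6.1 y -5.4 12.2 mean [-17.1   5.7  25.2]
side 27 36 37 x -25.8 -7.4 y -8.2 11.6 mean [-16.8   2.6  31.6]
side wingtop ((-17.265623092651367, 1.3537530899047852), (10.445723533630371, 24.661121368408203), 35.615943908691406)
collar plane [ 0.041 -0.021  5.171]
```

Off-centre, the head seems to catch. New plan: take the wing by its two ends with the hand aligned to it (yaw ≈ 24°), carry it up the slot to the centre, and turn the hand clockwise to yaw -12°. First I'll check the fan clearance.

Run:
```python
from h import *
d=np.load('s0.npz');q=np.r_[d['ta'].reshape(-1,3),d['sb'].reshape(-1,3)];q=q[~np.isnan(q[:,0])]
q=q[(q[:,0]>.3)&(q[:,0]<.75)&(q[:,1]<-.06)&(q[:,2]>.15)]
for T in([.4798,-.0185,.098],[.4885,-.0205,.103]):
  for dy in(78,60,40,24,10,0,-12):
      y=np.radians(dy);hx=np.array([np.cos(y),np.sin(y),0]);hy=np.array([-np.sin(y),np.cos(y),0])
      k=q[q[:,2]>T[2]+.09];s=np.maximum(abs((k-T)@hx)-.0375,abs((k-T)@hy)-.0885)
      i=s.argmin();print(T,dy,(s[i]*1e3).round(1),k[i].round(3))
```

```text
[0.4798, -0.0185, 0.098] 78 37.5 [ 0.588 -0.117  0.22 ]
[0.4798, -0.0185, 0.098] 60 32.1 [ 0.549 -0.139  0.223]
[0.4798, -0.0185, 0.098] 40 27.8 [ 0.477 -0.116  0.216]
[0.4798, -0.0185, 0.098] 24 4.9 [ 0.479 -0.12   0.197]
[0.4798, -0.0185, 0.098] 10 -5.7 [ 0.463 -0.104  0.215]
[0.4798, -0.0185, 0.098] 0 -5.0 [ 0.448 -0.102  0.251]
[0.4798, -0.0185, 0.098] -12 -1.4 [ 0.46  -0.103  0.221]
[0.4885, -0.0205, 0.103] 78 34.1 [ 0.592 -0.116  0.217]
[0.4885, -0.0205, 0.103] 60 29.6 [ 0.556 -0.137  0.228]
[0.4885, -0.0205, 0.103] 40 33.1 [ 0.477 -0.116  0.216]
[0.4885, -0.0205, 0.103] 24 9.6 [ 0.487 -0.129  0.286]
[0.4885, -0.0205, 0.103] 10 -2.2 [ 0.47  -0.111  0.283]
[0.4885, -0.0205, 0.103] 0 -5.6 [ 0.46  -0.103  0.221]
[0.4885, -0.0205, 0.103] -12 -1.6 [ 0.46  -0.103  0.221]
```

Request:
carry_out(
  steps=[
    [[-0.006,0.008,-0.01],1,0.28],
    [[-0.013,0.016,-0.01],2,0.28],
    [[-0.02,0.024,-0.01],3,0.28],
    [[-0.0268,0.0314,-0.01],4,0.28],
    [[-0.0268,0.0314,-0.01],5,0.28],
    [[-0.0268,0.0314,-0.01],5.4,0.28],
    [[-0.0268,0.0314,-0.01],5.4,0.28],
    [[-0.0268,0.0314,0.01],5.4,0.28],
    [[-0.0268,0.0314,0.02],5.4,0.28],
    [[-0.0268,0.0314,0.02],5.4,0.28],
  ],
)

```text
time: 42.72
tool_pos: [0.478, -0.0189, 0.1247]
ee_rot: [-3.14, 0.002, 0.413]
wrist_force: [0.6, -0.7, -0.6]
width: 0.0336
finger_force: 0.0
```

```bash
python3 pp.py; python3 -c "
from h import *
o=robot.get_obs();print(o['ee_rot'],o['width'])";python3 look.py side
```

```text
Xh,y,z -0.0285 -0.0003 0.1247 F [ 0.6 -0.7 -0.6]
[-3.14001342e+00  2.48544511e-03  4.13200971e-01] 0.033609301329077634
[ 0.478  -0.0189  0.1247] [-3.14e+00  2.00e-03  4.13e-01] [-0.16 -0.04  1.66 -0.    1.52  1.  ]
side 1.8 6 25 x -25.7 9.3 y -23.8 15.5 mean [-11.6   6.8   4.1]
side 8 20 39 x -25.8 -4.4 y -5.6 13.3 mean [-15.5   5.7  13.5]
side 20 30 37 x -26.8 -6.3 y -5.7 13.0 mean [-16.1   5.1  24.7]
side 27 36 38 x -26.0 -7.2 y -11.0 13.1 mean [-16.5   2.6  31.5]
side wingtop ((-17.004457473754883, 1.5243873596191406), (10.428427696228027, 23.451425552368164), 36.44915771484375)
collar plane [-0.012 -0.082  4.673]
```

Request:
carry_out(
  steps=[
    [[0.001,0,0.01],0,0.28],
    [[0.001,0,0.02],0,0.28],
    [[0.001,0,0.0275],0,0.28],
    [[0.001,0,0.0275],0,0.28],
    [[0.001,0,0.0275],0,0.4],
    [[0.001,0,0.0275],0,0.46],
    [[0.001,0,0.0275],0,0.46],
  ],
)

```text
time: 43.65
tool_pos: [0.4801, -0.0187, 0.0987]
ee_rot: [3.141, -0.0, 0.413]
wrist_force: [0.0, 0.2, -0.9]
width: 0.026
finger_force: 22.6
```

```bash
python3 pp.py
```

```text
Xh,y,z -0.0265 0.0004 0.0987 F [ 0.   0.2 -0.9]
```

The wing is held by its ends (26 mm). I'll carry it 11.5 mm up the slot.

Request:
carry_out(
  steps=[
    [[0.002,0.0014,-0.0014],0,0.46],
    [[0.004,0.0029,-0.0029],0,0.46],
    [[0.006,0.0043,-0.0043],0,0.46],
    [[0.0081,0.0058,-0.0058],0,0.46],
    [[0.0081,0.0058,-0.0058],0,0.46],
  ],
)

```text
time: 44.28
tool_pos: [0.49, -0.0207, 0.1045]
ee_rot: [3.142, -0.0, 0.413]
wrist_force: [-0.5, -0.6, -1.7]
width: 0.0259
finger_force: 22.3
```

```bash
python3 pp.py;python3 look.py side
```

```text
Xh,y,z -0.0165 0.0005 0.1045 F [-0.5 -0.6 -1.7]
[ 0.49   -0.0207  0.1045] [ 3.142 -0.     0.413] [-0.16 -0.    1.67  0.    1.48  1.  ]
side 1.8 6 23 x -15.4 13.6 y -21.5 22.2 mean [-2.9  5.9  3.8]
side 8 20 43 x -14.4 13.1 y -10.7 11.8 mean [-2.6  4.4 14.4]
side 20 30 31 x -19.2 19.6 y -11.5 20.0 mean [ 2.9  0.3 25.5]
side 27 36 36 x -21.3 20.8 y -9.4 23.0 mean [ 0.1  6.1 31.9]
side wingtop ((-0.22971391677856445, 2.568277359008789), (20.246456146240234, 44.74298095703125), 43.295738220214844)
collar plane [0.017 0.012 3.921]
```

It moved freely to the slot centre. Now I'll turn the hand clockwise.

Request:
carry_out(
  steps=[
    [[0,0,0],0.5,0.46],
    [[0,0,0],1,0.46],
    [[0,0,0],1.5,0.46],
    [[0,0,0],1.9,0.46],
    [[0,0,0],1.9,0.46],
  ],
)

```text
time: 44.95
tool_pos: [0.4896, -0.02, 0.1051]
ee_rot: [-3.14, -0.0, 0.082]
wrist_force: [-2.0, 2.1, 3.5]
width: 0.0256
finger_force: 9.1
```

```bash
python3 pp.py;python3 -c "
from h import *
o=robot.get_obs();print(o['ee_rot'],o['width'],o['wrist_torque'])"
```

```text
Xh,y,z -0.017 0.0011 0.1051 F [-2.   2.1  3.5]
[-3.14032938e+00 -3.77420477e-04  8.24341849e-02] 0.025590959934144942 [0.43808565 0.56088069 0.03843754]
```

Forces stay low; continue to yaw -12° and a little past.

Request:
carry_out(
  steps=[
    [[0,0,0],0.5,0.47],
    [[0,0,0],1,0.48],
    [[0,0,0],1.5,0.48],
    [[0,0,0],1.9,0.48],
    [[0,0,0],1.9,0.48],
  ],
)

```text
time: 45.58
tool_pos: [0.4901, -0.0196, 0.1051]
ee_rot: [-3.139, -0.001, -0.248]
wrist_force: [-1.3, 3.9, 3.3]
width: 0.0245
finger_force: 10.7
```

```bash
python3 pp.py;python3 -c "
from h import *
o=robot.get_obs();print(o['ee_rot'],o['width'],o['wrist_torque'])";python3 look.py side
```

```text
Xh,y,z -0.0166 0.0015 0.1051 F [-1.3  3.9  3.3]
[-3.13927448e+00 -8.51925868e-04 -2.48049926e-01] 0.024512643387743283 [0.93773424 0.30737447 0.12178787]
[ 0.4901 -0.0196  0.1051] [-3.139e+00 -1.000e-03 -2.480e-01] [-0.16 -0.    1.67  0.    1.48  1.66]
side 1.8 6 35 x -16.8 7.9 y -10.2 12.0 mean [-4.   3.9  4.2]
side 8 20 20 x -11.6 0.6 y 1.8 16.0 mean [-6.2 11.4 14.1]
side 20 30 18 x -13.7 5.5 y -15.9 24.0 mean [-6.3 10.  25.8]
side 27 36 49 x -13.7 12.2 y -15.9 24.9 mean [-5.3  4.6 32.2]
side wingtop ((-5.348628044128418, 5.069309234619141), (45.1628303527832, 22.169376373291016), 71.53366088867188)
collar plane [-3.000e-03 -8.800e-02  4.639e+00]
```

Request:
carry_out(
  steps=[
    [[0,0,0],0,0.35],
    [[0,0,0],0,0.25],
    [[0,0,0],0,0.25],
    [[0,0,-0.02],0,0.25],
    [[0,0,-0.05],0,0.25],
    [[0,-0.03,-0.07],0,0.25],
    [[0,-0.08,-0.07],0,0.25],
    [[0,-0.13,-0.07],0,0.25],
    [[0,-0.16,-0.07],0,0.25],
    [[0,-0.16,-0.07],0,0.25],
  ],
)

```text
time: 46.88
tool_pos: [0.5293, 0.1357, 0.1738]
ee_rot: [3.141, 0.001, -0.247]
wrist_force: [0.1, 0.8, 0.2]
width: 0.0352
finger_force: 0.0
```

```bash
python3 look.py side top; python3 -c "
import cv2,numpy as np;cv2.imwrite('pics/l3.png',np.hstack([cv2.imread('pics/l_side.png'),cv2.imread('pics/l_top.png')]))"
```

```text
[0.5293 0.1357 0.1738] [ 3.141e+00  1.000e-03 -2.470e-01] [ 0.15  0.09  1.43 -0.    1.62  1.97]
side 1.8 6 36 x -20.4 5.8 y -8.0 24.2 mean [-7.5  4.7  3.7]
side 8 20 23 x -15.3 -3.9 y 2.5 13.1 mean [-9.8 10.2 14. ]
side 20 30 20 x -15.4 -2.3 y -7.8 12.9 mean [-9.6  8.2 25.5]
side 27 36 30 x -14.7 -2.3 y -10.6 12.2 mean [-8.9  3.4 31.2]
side wingtop ((-8.372074127197266, 0.856440544128418), (9.575952529907227, 23.342517852783203), 16.242809295654297)
collar plane [-0.014 -0.016  3.788]
top 1.8 6 88 x -28.3 19.7 y -24.8 21.8 mean [-0.5 -1.4  3.4]
top 8 20 37 x -7.1 -1.4 y -10.2 11.9 mean [-4.4  0.8 14.2]
top 20 30 36 x -9.4 -1.8 y -10.3 11.4 mean [-4.8  0.5 25.6]
top 27 36 68 x -14.6 -1.4 y -12.3 11.3 mean [-7.6 -0.2 31.4]
top wingtop ((-8.099737167358398, -0.36856842041015625), (9.344876289367676, 22.266782760620117), 13.374616622924805)
collar plane [-0.008  0.004  3.52 ]
```

View pics/l3.png

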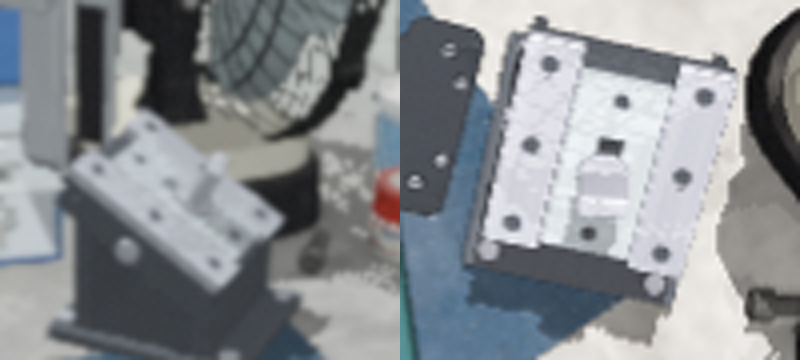

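The top and side crops show the wing nearly across the slot, measured at about 75–77°, with the collar flat. I'll take it by the ends once more to finish the quarter turn.

Request:
carry_out(
  steps=[
    [[0,0.05,0],-0.5,0.3],
    [[-0.002,0.1,0],-1,0.3],
    [[-0.0035,0.14,0],-1.4,0.3],
    [[-0.0035,0.1616,0],-1.4,0.3],
    [[-0.0035,0.1616,0],-1.4,0.3],
    [[-0.0035,0.1616,0.03],-1.4,0.3],
    [[-0.0035,0.1616,0.05],-1.4,0.3],
    [[-0.0035,0.1616,0.05],-1.4,0.3],
  ],
)

```text
time: 47.98
tool_pos: [0.4845, -0.0208, 0.1226]
ee_rot: [-3.141, 0.004, -0.006]
wrist_force: [-0.6, 0.0, -0.0]
width: 0.0334
finger_force: 0.0
```

```bash
python3 pp.py;python3 -c "
from h import *
o=robot.get_obs();print(o['ee_rot'],o['width'])"
```

```text
Xh,y,z -0.0218 -0.0008 0.1226 F [-0.6  0.  -0. ]
[-3.14064977  0.00403081 -0.00595885] 0.03338589663548841
```

Request:
carry_out(
  steps=[
    [[0.0015,-0.0007,0.008],0,0.3],
    [[0.0015,-0.0007,0.016],0,0.3],
    [[0.0015,-0.0007,0.022],0,0.3],
    [[0.0015,-0.0007,0.022],0,0.3],
    [[0.0015,-0.0007,0.022],0,0.45],
    [[0.0015,-0.0007,0.022],0,0.5],
    [[0.0015,-0.0007,0.022],0,0.5],
  ],
)

```text
time: 48.85
tool_pos: [0.4875, -0.0206, 0.1027]
ee_rot: [-3.142, -0.001, -0.006]
wrist_force: [-0.5, 0.8, 0.5]
width: 0.0242
finger_force: 18.8
```

Request:
carry_out(
  steps=[
    [[0.0015,-0.0003,-0.0009],0,0.5],
    [[0.003,-0.0006,-0.0018],0.5,0.5],
    [[0.003,-0.0006,-0.0018],1,0.5],
    [[0.003,-0.0006,-0.0018],1.5,0.5],
    [[0.003,-0.0006,-0.0018],2,0.5],
    [[0.003,-0.0006,-0.0018],2,0.5],
  ],
)

```text
time: 49.6
tool_pos: [0.4904, -0.0186, 0.1047]
ee_rot: [-3.139, 0.001, -0.353]
wrist_force: [-1.4, 3.7, 3.5]
width: 0.024
finger_force: 15.8
```

```bash
python3 pp.py;python3 -c "
from h import *
o=robot.get_obs();print(o['ee_rot'],o['width'],o['wrist_torque'],o['finger_force'])"
```

```text
Xh,y,z -0.0165 0.0026 0.1047 F [-1.4  3.7  3.5]
[-3.13879958e+00  6.86506101e-04 -3.53192236e-01] 0.024033490384050255 [1.04651278 0.44988257 0.17630325] 15.765356288966359
```

Request:
carry_out(
  steps=[
    [[0,0,0],0,0.35],
    [[0,0,0],0,0.25],
    [[0,0,0],0,0.2],
    [[0,0,-0.02],0,0.2],
    [[0,0,-0.05],0,0.2],
    [[0,-0.03,-0.07],0,0.2],
    [[0,-0.08,-0.07],0,0.2],
    [[0,-0.13,-0.07],0,0.2],
    [[0,-0.16,-0.07],0,0.2],
    [[0,-0.16,-0.07],0,0.2],
  ],
)

```text
time: 50.85
tool_pos: [0.5462, 0.1313, 0.1735]
ee_rot: [3.141, 0.001, -0.352]
wrist_force: [-0.3, -0.2, -1.2]
width: 0.0372
finger_force: 0.0
```

```bash
python3 look.py side top
python3 - <<'E'
from h import *
# tray check
s=snap('top');X=cloud(s);c,sn=np.cos(np.radians(4.15)),np.sin(np.radians(4.15))
dx=X[...,0]-.5052;dy=X[...,1]-.2111;tx=(c*dx+sn*dy)*1e3;ty=(-sn*dx+c*dy)*1e3;z=X[...,2]*1e3
m=(abs(tx)<96)&(abs(ty)<38)&(z>80)&(z<95);print('bar',m.sum(),tx[m].min() if m.any() else 0,tx[m].max() if m.any() else 0,ty[m].mean() if m.any() else 0)
print(robot.get_obs()['time'])
E
```

```text
[0.5462 0.1313 0.1735] [ 3.141e+00  1.000e-03 -3.520e-01] [ 0.14  0.12  1.4  -0.    1.62  2.06]
side 1.8 6 37 x -25.3 4.9 y -10.6 14.1 mean [-8.1  4.2  3.8]
side 8 20 23 x -12.4 -1.7 y -7.9 12.4 mean [-7.6  7.8 13.6]
side 20 30 23 x -12.4 -1.7 y -5.9 12.9 mean [-8.2  8.9 25. ]
side 27 36 30 x -12.4 -2.8 y -10.0 13.1 mean [-7.6  3.4 31. ]
side wingtop ((-7.448629379272461, 1.6170730590820312), (22.531339645385742, 9.322991371154785), 82.11457824707031)
collar plane [0.012 0.029 3.913]
top 1.8 6 81 x -28.6 20.2 y -24.8 23.1 mean [-0.8 -0.4  3.4]
top 8 20 40 x -8.7 -0.1 y -13.1 11.5 mean [-2.5 -0.  14. ]
top 20 30 41 x -11.1 -0.6 y -12.3 11.4 mean [-3.3  0.5 25.8]
top 27 36 71 x -11.4 -0.6 y -12.3 11.2 mean [-6.  -0.2 31.2]
top wingtop ((-6.259477138519287, -0.6551399230957031), (23.632427215576172, 10.716330528259277), 87.62352752685547)
collar plane [0.023 0.01  3.724]
bar 32 31.943894644876938 41.407067236460826 -1.020583162091087
51.0
```

The wing is now at about 92–98°. The collar sits flat at 3.7–3.9 mm, against 4 nominal, and the hand is clear of everything. Handing in.

```bash
python3 -c "
from bench import robot
print(robot.close_job())"
```

```text
the job is handed in; nothing more can be done
None
```

The job is handed in at about 51 s: the cover is slid to the +x end, and the T-bolt is through the slot, turned about 92–98° clockwise, with its collar flat on the plate and the hand clear. I never touched the bush, V-block, oilstone or cap screw, but did not re-check them at the end.

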